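Slide the plate home and hold up the amber shield

TASK

Push the loaded plate tray of the blue-light viewer fully home while its amber shield is still down, then take the shield by its front rail and raise it to the angle that the red index marks on the quadrant. It has no stay, so hold it there, still, for a colleague to pipette underneath: the program finishes with the gripper holding the shield up. Leave the loose things around the viewer and the setting of the index as they are.

Things in the scene. Friction and masses are not known exactly. Their poses are not given: they have to be found in the camera images.
- viewer: Blue-light viewer, fixed: grey lamp base 190 x 250 x 50 mm (x, y, z) with the tray, shield and quadrant on it. Origin: centre of its underside, on the bench; x from its front to its back (away from the robot), y to its left, z up; yaw -0.2 to 0.3. The pale upright quadrant stands at its right end, 121 mm from the middle, radius 104 to 128 mm about the hinge, up to 245 mm high.
- shield_hinge (a point): Middle of the shield's hinge axis, on the viewer at x = +75 mm, y = 0, 110 mm above the bench; axes as viewer. The axis runs along y.
- shield (a joint): Hinge angle of the amber shield, rad: 0 = shut (level), grows as the front rail rises, range 0 to 1.4. It starts shut, weighs about 0.45 kg, swings freely and falls shut when let go; lifting it at the rail takes about 2 to 3 N.
- shield_rail (a point): Centre of the shield's front rail: round steel bar, 12 mm thick, 170 mm clear between two black arms, parallel to the hinge axis, 210 mm from it; 110 mm above the bench when shut. 54 mm of free space behind it to the frame of the amber panel, free below and in front. White lines run along the arms in the plane of hinge and rail. Frame turns with the shield: x from rail to hinge.
- index (a joint): Angle of the red index, rad, about the shield's hinge axis and counted like shield: the shield is at the marked angle when shield equals index (0.6 to 1.0 here). The index is clamped; it only shows the angle and does not stop or carry the shield.
- index_mark (a point): Centre of the red index block (36 x 14 x 10 mm) across the rim of the quadrant at the viewer's right, 118 mm from the hinge axis; a thin red needle runs from it towards the hinge, and the shield's right white line comes level with it at the marked angle. x points from the block to the hinge axis.
- tray (a joint): How far the plate tray stands out to the viewer's left (+y of the viewer), m: 0 = fully home against its stop; 0.06 to 0.11 at the start. It slides along the viewer's y with about 1.5 N of friction and stays where it is left.
- tray_pull (a point): Centre of the tray's upright blue pull, 60 x 10 x 34 mm (viewer x, y, z), 71.5 mm above the bench, at the left end of the dark tray that carries a white 96-well plate. Fully home it lies at x = 0, y = 156 mm of the viewer (31 mm beyond the base). Push its outer (left) face or pinch it; nothing stands over it. Axes as viewer.
- timer: Bystander: white timer, 66 x 66 x 19 mm, loose on the bench close to the viewer's right (a like one far to the right belongs to the room). Origin at the centre of its underside.
- marker: Bystander: marker pen with blue cap, 135 x 13 x 14 mm, loose, lying in front of the viewer. Origin at the centre of its underside; it lies along its y axis.
- tip_box: Bystander: open pink-topped box of pipette tips, 82 x 122 x 68 mm, loose, on the left. Origin at the centre of its underside.
- pipette: Bystander: grey and white pipette, 242 x 58 x 30 mm, loose, lying on its side on the right, along its y axis. Origin at its underside.

How it is judged:
By the outcome, as a careful person would: the job done as asked, in the order asked, and still so for the second after the job is handed in, while the arm keeps its last pose, push and grip.
It also fails if it takes over 48 s, if anything falls off the work surface, if the arm or the gripper's body presses on something with over 40 N, if the wrist force passes 120 N, or if a joint passes its speed limit or range.

ROBOT

A 6-joint arm with a two-finger parallel gripper is mounted at the origin on a cart in front of the work surface, level with it; the furniture and walls round the work are solid. World frame = base frame: x ahead of the robot, y to its left, z up, the work surface at z = 0. Lengths are in m, angles in rad, forces in N, time in s.
With the tool pointing down it reaches from about 0.275 to 0.75 m from the base axis. Payload 10.2 kg.
Tool frame: the origin (TCP) lies midway between the tips of the shut fingers; the grasp point (between the pads) lies 19 mm behind it; z points along the fingers, y is the direction in which the jaws open and shut (so a half turn about z gives the same grasp; the last joint's range is limited). The gripper opens to 88 mm and grips with 3 to 60 N. Pads are 18 mm wide; open, the fingers measure 123 mm over their backs; the gripper's body (75 mm by 187 mm) begins 45 mm behind the grasp point.
Start: joints at [-1.565, 0.313, 1.498, -0, 1.331, -0.223], TCP at [0.119, -0.511, 0.239] pointing down, gripper open.
Joint ranges: [-2.94, 2.94], [-0.97, 2.17], [0.19, 2.56], [-1.23, 4.37], [0.02, 3.11], [-2.88, 2.88]. Speed limits (rad/s): [2.39, 2.39, 3.01, 3.14, 3.14, 3.14].

INTERFACE

Orientations are given as a unit quaternion [w, x, y, z].
In Python, from bench import status, snapshot, job gives the robot as it stands.
- The arm moves only by the shell command python3 -m pendant 'ROWS'. ROWS is JSON, a list of rows, each an object with "gripper": the opening, from 0 (shut) to 1 (fully open); "slide": the shift along the tool's x, y, z in mm, a list of three; "twist": the turn about the tool's z in degrees. A call has exactly 5 rows; each row shifts and turns the commanded pose from where the row before left it, along the tool's axes as they then stand; what a row does not reach is not made up. A row lasts 1/10 s, in which the tool goes at most 50 mm and 8.59 degrees, less where a joint would pass 70% of its speed; a pose out of reach is approached as far as the arm can. A call is refused whole if a number of a shift passes 50 or a number of a turn 8.59, either way. A call with a gripper value outside its range is refused whole. The fingers move at their own pace and stop on an object; the grip force is fixed at half the most. Time passes only in rows, so rows that do not move let the fingers close, or fill a call up. It gives the time, the measured TCP pose, the force and the opening at its end, in the units of the state.
- status.observe(): the state, without advancing time (a new reading comes with each control period).
- snapshot(name): name is "scene" or "top" or "wrist"; returns a dict with "img" (384x512x3 uint8, red, green, blue), "fov_y" (degrees; the focal length in pixels is half the picture's height over the tangent of half this angle, whatever the lens; pixels are square), "cx", "cy" (the principal point, pixels), "distortion" ([k1, k2, p1, p2, k3] as OpenCV has them; the pictures are not rectified), "R" (3x3) and "t" (3): a world point X has camera coordinates R X + t. Camera axes: x right, y down, z forward; pixel columns grow to the right and rows downward; lengths in m; the calibration is good to about 2 mm. A picture is of the moment at which its call begins. There is no depth.
- job.sign_off(): hands the job in, once; it reports no verdict.
The state is a dict: "clock": time; "q": joint angles; "joint_vel": joint speeds; "joint_torque": joint torques, N m; "tcp_pos": TCP position; "tool_rot": TCP orientation; "wrist_force": force on the tool from outside, world axes, zero at the start; "ft_torque": the same for the moment, N m; "finger_gap": opening from 0.0 (shut) to 1.0 (fully open).
Only numpy, scipy, OpenCV 4.12 (cv2) and the standard library are available. Lean on these libraries where they do the work, as an engineer would, in place of code of your own. Each camera call takes 0.05 s, during which the arm holds its last target.

## Working session

There is one attempt and no reset: what is moved stays moved. The work goes in short steps, Python scripts to look and compute and a shell command to move; the robot and the scene stay as the last step left them, time stands still between calls to the robot, and variables do not carry over. Pictures are saved under pics/ and viewed, and the job is handed in when it is done.

```bash
ls; mkdir -p pics; python3 - <<'E'
from bench import status, snapshot
import cv2, numpy as np
s=status.observe()
for k,v in s.items(): print(k,np.round(v,4))
for n in ["scene","top","wrist"]:
    d=snapshot(n); cv2.imwrite(f"pics/{n}0.png",d["img"][:,:,::-1])
    np.savez(f"pics/{n}0.npz",**d)
    print(n,d["fov_y"],d["cx"],d["cy"],d["distortion"],np.round(d["R"],4).tolist(),np.round(d["t"],4))
E
```

```text
pics
clock 0.0
q [-1.5654  0.3134  1.4984  0.      1.331  -0.2234]
joint_vel [ 0.      0.0003  0.0011 -0.001   0.0017  0.001 ]
joint_torque [ 3.00000e-04 -4.02205e+01 -2.52273e+01  6.94000e-02  3.51000e-02
 -1.00000e-04]
tcp_pos [ 0.119  -0.5111  0.2382]
tool_rot [-6.000e-04  9.935e-01  1.141e-01  1.000e-04]
wrist_force [1.1088 0.5491 0.6013]
ft_torque [ 0.0253  0.041  -0.0028]
finger_gap 1.0001
scene 57.858768635858176 258.9805598769405 190.5906818918482 [0.01186699 0.         0.         0.         0.        ] [[-0.7975, -0.6034, -0.0], [-0.4562, 0.6029, -0.6546], [0.395, -0.522, -0.756]] [0.3943 0.3683 0.971 ]
top 43.76151994209603 253.67794684057625 190.52001784340584 [-0.03680821  0.          0.          0.          0.        ] [[-0.4025, -0.9154, -0.0002], [-0.8946, 0.3933, -0.2122], [0.1943, -0.0853, -0.9772]] [0.1518 0.5242 1.8799]
wrist 66.8289450263239 254.51453719764382 195.61829692205697 [-0.07523285  0.          0.          0.          0.        ] [[0.2275, -0.9738, -0.002], [-0.9306, -0.2181, 0.2941], [-0.2869, -0.0651, -0.9558]] [-0.5246 -0.0413  0.3918]
```

View pics/scene0.png

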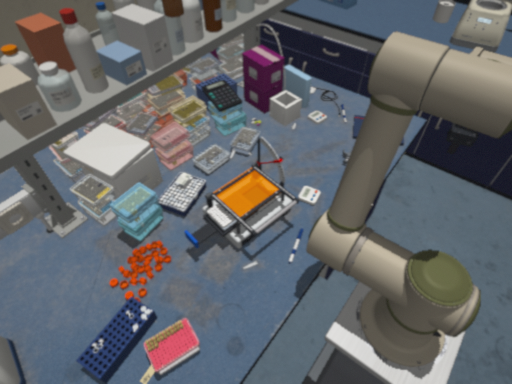

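View pics/top0.png

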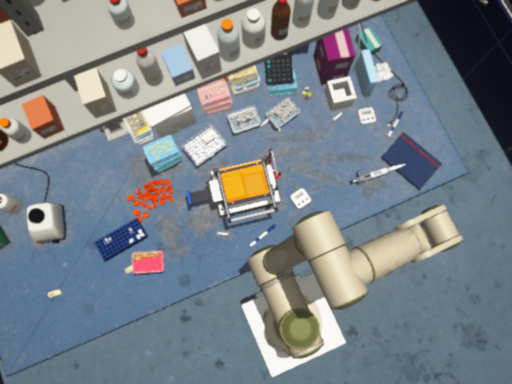

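View pics/wrist0.png

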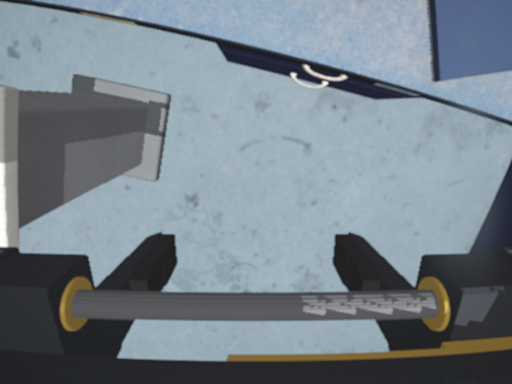

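```bash
cat > h.py <<'E'
import cv2, numpy as np
def load(n):
    d=np.load(f"pics/{n}.npz"); return {k:d[k] for k in d.files}
def cam(d):
    f=d["img"].shape[0]/2/np.tan(np.radians(float(d["fov_y"]))/2)
    K=np.array([[f,0,float(d["cx"])],[0,f,float(d["cy"])],[0,0,1]]); return K,np.array(d["distortion"],float)
def proj(d,X):
    K,D=cam(d); r,_=cv2.Rodrigues(np.array(d["R"])); 
    return cv2.projectPoints(np.atleast_2d(np.array(X,float)),r,np.array(d["t"],float),K,D)[0][:,0]
def ray(d,uv):
    K,D=cam(d); p=cv2.undistortPoints(np.array([[uv]],float),K,D)[0,0]
    R=np.array(d["R"]); c=-R.T@d["t"]; v=R.T@np.array([p[0],p[1],1]); return c,v
def onz(d,uv,z):
    c,v=ray(d,uv); return c+v*(z-c[2])/v[2]
def crop(n,x0,y0,w,h,s,out):
    im=load(n)["img"][y0:y0+h,x0:x0+w,::-1]
    im=cv2.resize(im,None,fx=s,fy=s,interpolation=cv2.INTER_CUBIC)
    for i in range(0,w,10):
        cv2.line(im,(i*s,0),(i*s,6),(0,255,0),1)
        if i%20==0: cv2.putText(im,str(x0+i),(i*s,18),0,.4,(0,255,0),1)
    for i in range(0,h,10):
        cv2.line(im,(0,i*s),(6,i*s),(0,255,0),1)
        if i%20==0: cv2.putText(im,str(y0+i),(8,i*s+5),0,.4,(0,255,0),1)
    cv2.imwrite(f"pics/{out}.png",im)
E
python3 - <<'E'
from h import *
crop("scene0",180,125,140,120,5,"sc1"); crop("top0",170,140,150,110,5,"tc1")
E
```

```text
(no output)
```

View pics/sc1.png

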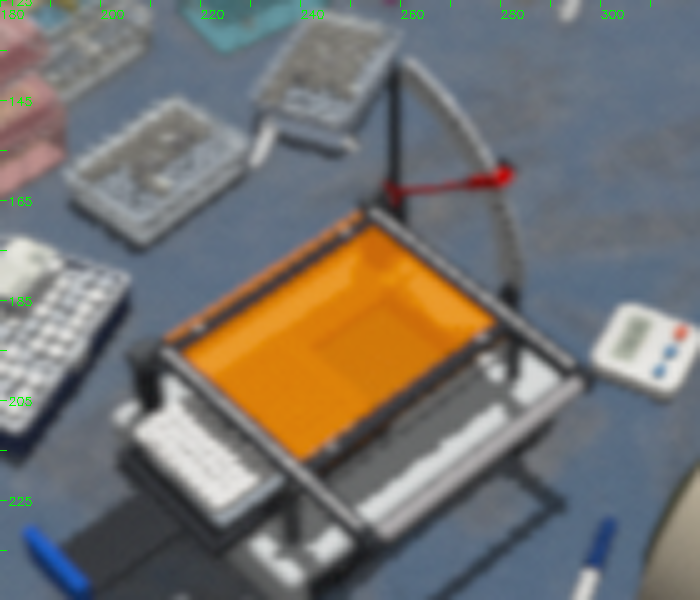

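View pics/tc1.png

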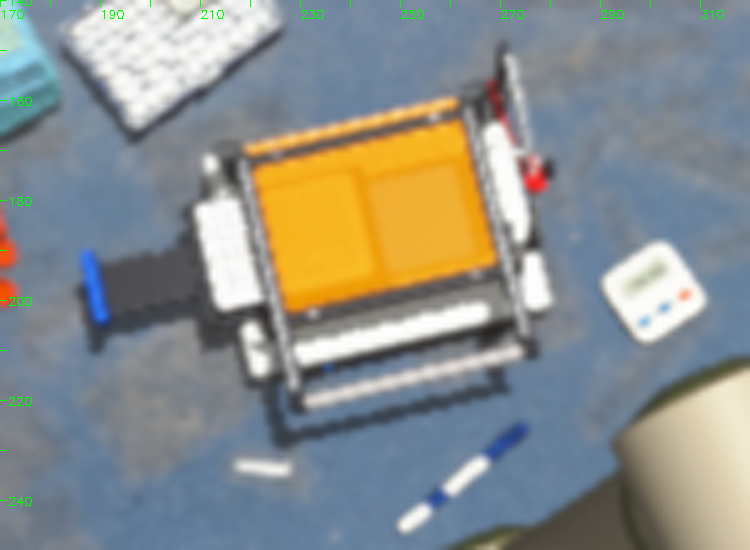

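```bash
python3 - <<'E'
from h import *
from scipy.optimize import least_squares
S=load("scene0");T=load("top0")
def tri(a,b):
    c1,v1=ray(S,a);c2,v2=ray(T,b);v1/=np.linalg.norm(v1);v2/=np.linalg.norm(v2)
    A=np.c_[v1,-v2];k=np.linalg.lstsq(A,c2-c1,rcond=None)[0];p=c1+k[0]*v1;q=c2+k[1]*v2
    return (p+q)/2,np.linalg.norm(p-q)
O={"railL":((254.5,231.5),(229.4,220.6)),"railR":((297,201),(275.2,209.8)),"pull":((191.4,237.4),(189,197.4)),
"idx":((279.6,160.4),(277.2,175.2)),"needle":((259,163.4),(268.5,158.5)),"hingeR":((256,166),(265,160)),"timer":((310,195),(301,198.5))}
for k,(a,b) in O.items():
    p,e=tri(a,b);print(k,np.round(p,4),round(e,4))
def V(x,y,yaw,p):
    c,s=np.cos(yaw),np.sin(yaw);return np.array([x+c*p[0]-s*p[1],y+s*p[0]+c*p[1],p[2]])
def pts(m):
    x,y,w,tr,ix=m
    P={"railL":(-.135,.09,.11),"railR":(-.135,-.09,.11),"pull":(0,.156+tr,.0715),
    "idx":(.075-.118*np.cos(ix),-.121,.11+.118*np.sin(ix))}
    return {k:V(x,y,w,np.array(p)) for k,p in P.items()}
def res(m):
    r=[]
    for k,p in pts(m).items():
        r+=list(proj(S,p)[0]-O[k][0])+list(proj(T,p)[0]-O[k][1])
    return r
f=least_squares(res,[.5,0,0,.08,.8]);print(np.round(f.x,4),np.round(f.fun,1))
E
```

```text
railL [0.4582 0.0678 0.1209] 0.0026
railR [ 0.4264 -0.1131  0.1101] 0.0009
pull [0.6158 0.1786 0.0794] 0.0034
idx [ 0.5346 -0.166   0.1865] 0.0024
needle [ 0.6256 -0.1737  0.1129] 0.0003
hingeR [ 0.6264 -0.1583  0.1116] 0.0015
timer [ 0.4423 -0.2418  0.0065] 0.0029
[ 0.5758 -0.0505 -0.194   0.0758  0.6809] [ 0.6  0.9  0.6 -0.8  0.2  0.2 -0.1  0.   0.2  0.4 -0.2 -1.  -0.   0.4
 -0.4 -0.4]
```

```bash
python3 -m pendant '[{"gripper":1,"slide":[30,-25,-30],"twist":0},{"gripper":1,"slide":[34,-30,-20],"twist":0},{"gripper":1,"slide":[34,-30,-20],"twist":0},{"gripper":1,"slide":[34,-30,-15],"twist":0},{"gripper":1,"slide":[34,-30,0],"twist":0}]'
python3 -m pendant '[{"gripper":0,"slide":[38,-31,0],"twist":0},{"gripper":0,"slide":[38,-31,0],"twist":0},{"gripper":0,"slide":[38,-31,0],"twist":0},{"gripper":0,"slide":[38,-31,0],"twist":0},{"gripper":0,"slide":[38,-31,0],"twist":0}]'
```

```text
clock: 0.65
tcp_pos: [0.2487, -0.3313, 0.3254]
tool_rot: [0.002, 0.993, 0.114, 0.0]
wrist_force: [0.4, -0.4, 0.6]
finger_gap: 1.0
clock: 1.15
tcp_pos: [0.3985, -0.1365, 0.3238]
tool_rot: [0.0, 0.993, 0.114, 0.0]
wrist_force: [0.3, -1.6, 0.0]
finger_gap: 0.571
```

```bash
cat >> h.py <<'E'
def snap(n,out):
    from bench import snapshot
    d=snapshot(n); np.savez(f"pics/{out}.npz",**d); cv2.imwrite(f"pics/{out}.png",d["img"][:,:,::-1]); return d
E
python3 - <<'E'
from h import *
snap("wrist","w1");snap("scene","s1")
crop("s1",170,20,200,200,3,"s1c")
from bench import status
print(status.observe()["tcp_pos"])
E
```

```text
[ 0.39974103 -0.13411486  0.32362606]
```

View pics/w1.png

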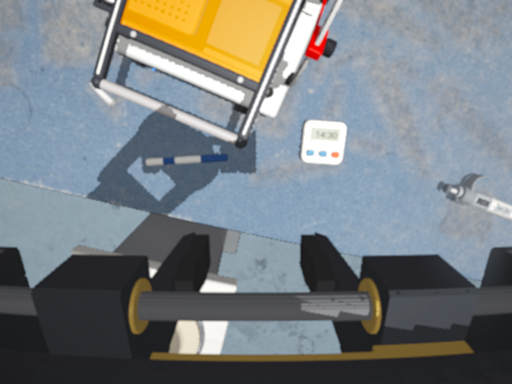

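View pics/s1c.png

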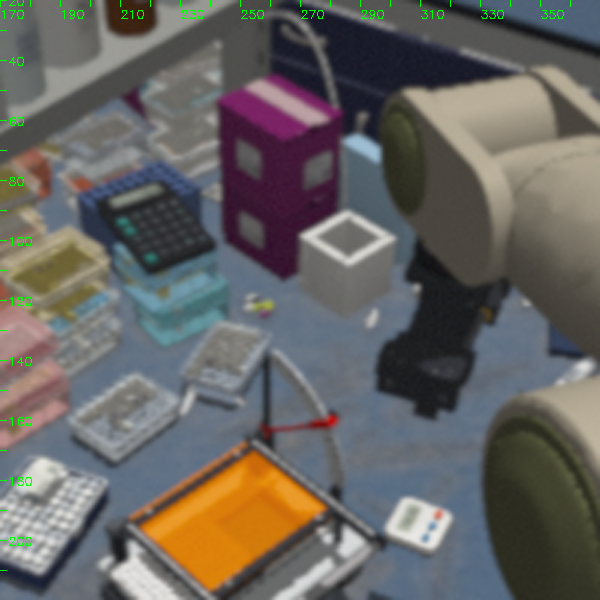

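```bash
python3 - <<'E'
from h import *
T=load("top0");S=load("scene0")
# shelf front edge: top (280,62)?; scene edge e.g. (240,35)
for z in (.3,.4,.5,.6):
    print(z,[np.round(onz(T,p,z),2).tolist() for p in((100,135),(300,60),(400,22))],[np.round(onz(S,p,z),2).tolist() for p in((100,115),(200,60),(280,10))])
# predict model w1
from bench import status
print(proj(load("w1"),status.observe()["tcp_pos"]))
E
```

```text
0.3 [[0.91, 0.38, 0.3], [0.88, -0.41, 0.3], [0.87, -0.83, 0.3]] [[1.04, 0.11, 0.3], [1.03, -0.33, 0.3], [1.04, -0.89, 0.3]]
0.4 [[0.86, 0.36, 0.4], [0.84, -0.38, 0.4], [0.83, -0.78, 0.4]] [[0.9, 0.17, 0.4], [0.89, -0.21, 0.4], [0.9, -0.68, 0.4]]
0.5 [[0.82, 0.34, 0.5], [0.8, -0.35, 0.5], [0.79, -0.72, 0.5]] [[0.76, 0.23, 0.5], [0.75, -0.08, 0.5], [0.76, -0.47, 0.5]]
0.6 [[0.77, 0.33, 0.6], [0.75, -0.32, 0.6], [0.74, -0.67, 0.6]] [[0.62, 0.29, 0.6], [0.61, 0.05, 0.6], [0.62, -0.26, 0.6]]
[[250.36203169 245.01487283]]
```

```bash
R='x'; python3 -m pendant '[{"gripper":0,"slide":[33,-31,0],"twist":0},{"gripper":0,"slide":[33,-31,0],"twist":0},{"gripper":0,"slide":[33,-31,0],"twist":0},{"gripper":0,"slide":[33,-31,0],"twist":0},{"gripper":0,"slide":[33,-31,0],"twist":0}]'
python3 -m pendant '[{"gripper":0,"slide":[33,-31,0],"twist":0},{"gripper":0,"slide":[33,-31,0],"twist":0},{"gripper":0,"slide":[33,-31,0],"twist":0},{"gripper":0,"slide":[33,-31,0],"twist":0},{"gripper":0,"slide":[0,0,0],"twist":-8.3}]'
python3 -m pendant '[{"gripper":0,"slide":[0,0,0],"twist":-8.2},{"gripper":0,"slide":[0,0,0],"twist":-8.2},{"gripper":0,"slide":[0,0,0],"twist":-8.2},{"gripper":0,"slide":[0,0,0],"twist":-8.2},{"gripper":0,"slide":[0,0,0],"twist":-8.2}]'
python3 -m pendant '[{"gripper":0,"slide":[0,0,0],"twist":-8.2},{"gripper":0,"slide":[0,0,0],"twist":-8.2},{"gripper":0,"slide":[0,0,0],"twist":0},{"gripper":0,"slide":[0,0,0],"twist":0},{"gripper":0,"slide":[0,0,0],"twist":0}]'
python3 - <<'E'
from h import *
from bench import status
snap("wrist","w2")
s=status.observe();q=s["tool_rot"];print(s["tcp_pos"],s["q"])
from scipy.spatial.transform import Rotation as Ro
print(Ro.from_quat(q,scalar_first=True).as_matrix().round(4))
E
```

```text
clock: 1.75
tcp_pos: [0.524, 0.0511, 0.3236]
tool_rot: [0.0, 0.993, 0.114, -0.0]
wrist_force: [0.9, -0.4, 1.1]
finger_gap: 0.024
clock: 2.25
tcp_pos: [0.6253, 0.2037, 0.3205]
tool_rot: [-0.0, 0.982, 0.188, -0.002]
wrist_force: [0.4, -0.7, -1.0]
finger_gap: 0.004
clock: 2.75
tcp_pos: [0.6239, 0.1997, 0.3233]
tool_rot: [-0.0, 0.854, 0.52, -0.0]
wrist_force: [-0.1, -0.4, 0.8]
finger_gap: 0.005
clock: 3.25
tcp_pos: [0.6238, 0.2004, 0.3236]
tool_rot: [-0.0, 0.774, 0.634, -0.0]
wrist_force: [-0.4, 0.1, -0.4]
finger_gap: 0.005
[0.62377798 0.20046061 0.32364479] [ 1.32502720e-01  5.93532403e-01  8.63480007e-01 -2.92356979e-05
  1.68472998e+00  3.30173339e-01]
[[ 1.964e-01  9.805e-01 -1.000e-04]
 [ 9.805e-01 -1.964e-01 -0.000e+00]
 [-1.000e-04 -1.000e-04 -1.000e+00]]
```

View pics/w2.png

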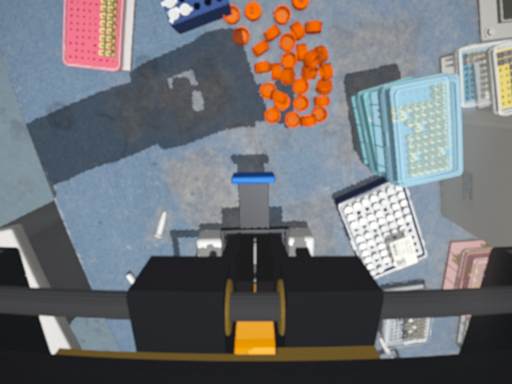

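```bash
python3 - <<'E'
from h import *
W=load("w2")
crop("w2",190,150,130,60,6,"w2c")
x,y,w=.5758,-.0505,-.194
def inv(p): c,s=np.cos(w),np.sin(w); d=p[:2]-[x,y]; return np.round([c*d[0]+s*d[1],-s*d[0]+c*d[1]],4)
for uv in((233,178),(274,178),(253,174),(253,182)): print(uv,inv(onz(W,uv,.0885)))
print(inv(np.array([.6238,.2005])))
E
```

```text
(233, 178) [-0.0304  0.2387]
(274, 178) [0.025  0.2385]
(253, 174) [-0.0033  0.2441]
(253, 182) [-0.0034  0.233 ]
[-0.0013  0.2555]
```

View pics/w2c.png

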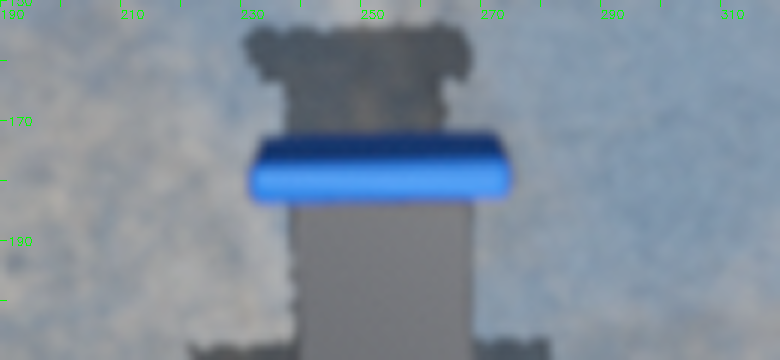

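```bash
python3 -m pendant '[{"gripper":0,"slide":[20,0,20],"twist":0},{"gripper":0,"slide":[0,0,45],"twist":0},{"gripper":0,"slide":[0,0,45],"twist":0},{"gripper":0,"slide":[0,0,45],"twist":0},{"gripper":0,"slide":[0,0,40],"twist":0}]'
python3 -m pendant '[{"gripper":0,"slide":[0,0,35],"twist":0},{"gripper":0,"slide":[0,0,20],"twist":0},{"gripper":0,"slide":[0,0,10],"twist":0},{"gripper":0,"slide":[0,0,0],"twist":0},{"gripper":0,"slide":[-5,0,0],"twist":0}]'
python3 - <<'E'
from h import *
snap("top","t2");crop("t2",150,150,100,80,7,"t2c")
E
```

```text
clock: 3.8
tcp_pos: [0.627, 0.2202, 0.1266]
tool_rot: [-0.0, 0.773, 0.634, -0.0]
wrist_force: [1.1, 0.7, -0.3]
finger_gap: 0.005
clock: 4.3
tcp_pos: [0.6272, 0.2157, 0.065]
tool_rot: [0.0, 0.773, 0.635, 0.001]
wrist_force: [0.7, 0.2, 0.4]
finger_gap: 0.001
```

View pics/t2c.png

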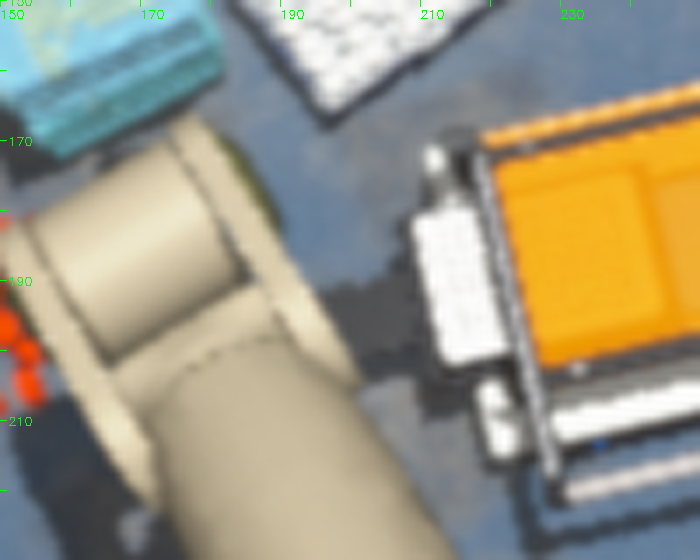

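```bash
python3 -m pendant '[{"gripper":0,"slide":[-20,0,0],"twist":0},{"gripper":0,"slide":[-8,0,0],"twist":0},{"gripper":0,"slide":[-14,0,0],"twist":0},{"gripper":0,"slide":[-14,0,0],"twist":0},{"gripper":0,"slide":[-14,0,0],"twist":0}]'
python3 -m pendant '[{"gripper":0,"slide":[-10,0,0],"twist":0},{"gripper":0,"slide":[-6,0,0],"twist":0},{"gripper":0,"slide":[-5,0,0],"twist":0},{"gripper":0,"slide":[-2,0,0],"twist":0},{"gripper":0,"slide":[0,0,0],"twist":0}]'
```

```text
clock: 4.85
tcp_pos: [0.6132, 0.1458, 0.0642]
tool_rot: [0.0, 0.773, 0.635, 0.001]
wrist_force: [2.4, 2.1, 1.9]
finger_gap: 0.004
clock: 5.35
tcp_pos: [0.6087, 0.1248, 0.0637]
tool_rot: [-0.0, 0.773, 0.635, 0.001]
wrist_force: [2.6, 4.6, 0.5]
finger_gap: 0.006
```

```bash
python3 -m pendant '[{"gripper":0,"slide":[-2,0,0],"twist":0},{"gripper":0,"slide":[-2,0,0],"twist":0},{"gripper":0,"slide":[-2,0,0],"twist":0},{"gripper":0,"slide":[0,0,0],"twist":0},{"gripper":0,"slide":[0,0,0],"twist":0}]'
python3 -m pendant '[{"gripper":0,"slide":[-1,0,0],"twist":0},{"gripper":0,"slide":[-1,0,0],"twist":0},{"gripper":0,"slide":[-1,0,0],"twist":0},{"gripper":0,"slide":[0,0,0],"twist":0},{"gripper":0,"slide":[0,0,0],"twist":0}]'
```

```text
clock: 5.85
tcp_pos: [0.6086, 0.1244, 0.0639]
tool_rot: [-0.002, 0.772, 0.636, 0.005]
wrist_force: [12.6, 33.9, -4.8]
finger_gap: 0.007
clock: 6.35
tcp_pos: [0.6086, 0.1243, 0.064]
tool_rot: [-0.003, 0.772, 0.636, 0.007]
wrist_force: [18.4, 49.0, -8.2]
finger_gap: 0.004
```

```bash
python3 -m pendant '[{"gripper":0,"slide":[5,0,0],"twist":0},{"gripper":0,"slide":[10,0,0],"twist":0},{"gripper":0,"slide":[15,0,-10],"twist":0},{"gripper":0,"slide":[10,0,-45],"twist":0},{"gripper":0,"slide":[0,0,-45],"twist":0}]'
python3 -m pendant '[{"gripper":0,"slide":[0,0,-45],"twist":0},{"gripper":0,"slide":[0,0,-45],"twist":0},{"gripper":0,"slide":[0,0,-45],"twist":0},{"gripper":0,"slide":[0,0,-20],"twist":0},{"gripper":0,"slide":[0,0,0],"twist":0}]'
python3 - <<'E'
from h import *
W=snap("wrist","w3");crop("w3",150,150,220,120,3,"w3c")
crop("w3",210,190,100,70,7,"w3d")
E
```

```text
clock: 6.85
tcp_pos: [0.614, 0.1559, 0.1649]
tool_rot: [-0.001, 0.772, 0.635, -0.001]
wrist_force: [0.8, 0.3, 0.9]
finger_gap: 0.001
clock: 7.35
tcp_pos: [0.615, 0.1549, 0.3226]
tool_rot: [0.002, 0.773, 0.635, 0.002]
wrist_force: [0.9, -0.4, 0.2]
finger_gap: 0.004
```

View pics/w3.png

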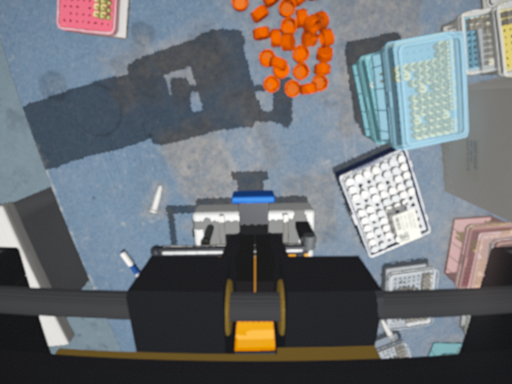

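View pics/w3d.png

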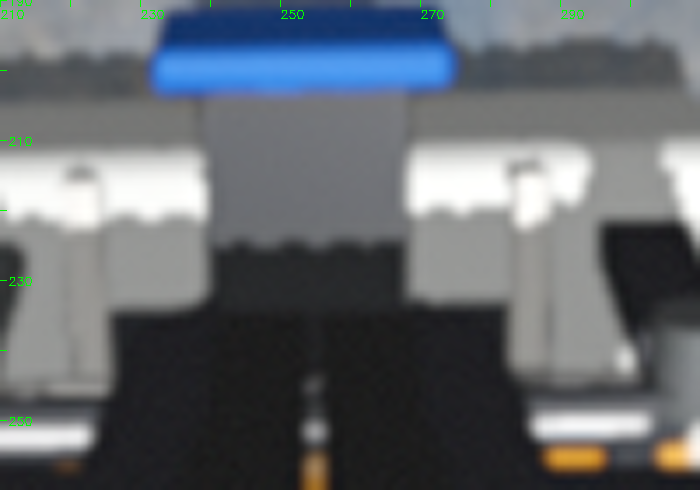

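```bash
python3 - <<'E'
from h import *
W=load("w3")
x,y,w=.5758,-.0505,-.194
def inv(p): c,s=np.cos(w),np.sin(w); d=p[:2]-[x,y]; return np.round([c*d[0]+s*d[1],-s*d[0]+c*d[1]],4)
print(inv(onz(W,(253,197),.0885)),inv(onz(W,(253,203.3),.0885)),inv(onz(W,(253,192),.0545)),"base",inv(onz(W,(220,211),.05)),inv(onz(W,(275,211),.05)),inv(onz(W,(220,203.5),.0)), inv(onz(W,(194,215),.05)), inv(onz(W,(314,211),.05)))
E
```

```text
[-0.0018  0.1661] [-0.0019  0.157 ] [-0.0018  0.1633] base [-0.0525  0.1317] [0.0319 0.1315] [-0.0581  0.1271] [-0.093   0.1252] [0.0921 0.1313]
```

```bash
python3 -m pendant '[{"gripper":0.3,"slide":[40,-20,-5],"twist":0},{"gripper":0.3,"slide":[40,-20,-5],"twist":0},{"gripper":0.3,"slide":[40,-20,-5],"twist":0},{"gripper":0.3,"slide":[40,-20,-5],"twist":0},{"gripper":0.3,"slide":[40,-20,-5],"twist":0}]'
python3 -m pendant '[{"gripper":0.3,"slide":[40,-20,-5],"twist":0},{"gripper":0.3,"slide":[40,-20,-5],"twist":0},{"gripper":0.3,"slide":[40,-20,-5],"twist":0},{"gripper":0.3,"slide":[33,23,0],"twist":0},{"gripper":0.3,"slide":[33,23,0],"twist":0}]'
python3 -m pendant '[{"gripper":0.3,"slide":[33,23,0],"twist":0},{"gripper":0.3,"slide":[33,23,0],"twist":0},{"gripper":0.3,"slide":[33,23,0],"twist":0},{"gripper":0.3,"slide":[33,23,0],"twist":0},{"gripper":0.3,"slide":[0,0,0],"twist":0}]'
python3 - <<'E'
from bench import status
print(status.observe()["q"])
E
```

```text
clock: 7.9
tcp_pos: [0.5542, 0.3718, 0.3419]
tool_rot: [-0.0, 0.773, 0.635, -0.002]
wrist_force: [0.3, -0.3, -1.0]
finger_gap: 0.3
clock: 8.4
tcp_pos: [0.5424, 0.524, 0.3248]
tool_rot: [-0.002, 0.772, 0.635, 0.007]
wrist_force: [0.9, -0.2, -0.9]
finger_gap: 0.3
clock: 8.9
tcp_pos: [0.5734, 0.5517, 0.2842]
tool_rot: [-0.004, 0.772, 0.634, 0.051]
wrist_force: [0.2, -1.1, -0.9]
finger_gap: 0.299
[0.61420814 1.02465594 0.19143197 0.01700243 1.82357265 0.814895  ]
```

```bash
python3 -m pendant '[{"gripper":0.3,"slide":[33,23,-10],"twist":0},{"gripper":0.3,"slide":[33,23,-10],"twist":0},{"gripper":0.3,"slide":[33,23,-10],"twist":0},{"gripper":0.3,"slide":[33,23,-10],"twist":0},{"gripper":0.3,"slide":[0,0,0],"twist":0}]'
python3 - <<'E'
from bench import status
s=status.observe()
print(s["q"],s["tcp_pos"],s["tool_rot"])
E
python3 -m pendant '[{"gripper":0.3,"slide":[-20,-13,0],"twist":0},{"gripper":0.3,"slide":[-20,-13,0],"twist":0},{"gripper":0.3,"slide":[-20,-13,0],"twist":0},{"gripper":0.3,"slide":[0,0,0],"twist":0},{"gripper":0.3,"slide":[0,0,0],"twist":0}]'
python3 - <<'E'
from bench import status
s=status.observe()
print(s["q"],s["tcp_pos"],s["tool_rot"])
E
```

```text
clock: 9.4
tcp_pos: [0.5891, 0.5667, 0.2943]
tool_rot: [-0.008, 0.769, 0.632, 0.1]
wrist_force: [-0.0, 0.3, -0.2]
finger_gap: 0.296
[0.61402053 1.0183363  0.1872425  0.03060721 1.73626858 0.81741501] [0.58906018 0.56668565 0.29432892] [-0.00779043  0.7687519   0.63155629  0.10048125]
clock: 9.9
tcp_pos: [0.5448, 0.5207, 0.2821]
tool_rot: [-0.008, 0.769, 0.632, 0.1]
wrist_force: [-1.1, 1.4, -0.0]
finger_gap: 0.296
[0.59665615 0.73683681 0.73968399 0.03368288 1.4663774  0.7919889 ] [0.54481013 0.52068397 0.28208268] [-0.00775116  0.76882298  0.63150057  0.10029044]
```

```bash
python3 -m pendant '[{"gripper":0.3,"slide":[33,23,-10],"twist":0},{"gripper":0.3,"slide":[33,23,-10],"twist":0},{"gripper":0.3,"slide":[40,28,-10],"twist":0},{"gripper":0.3,"slide":[40,28,-10],"twist":0},{"gripper":0.3,"slide":[40,28,-10],"twist":0}]'
python3 -m pendant '[{"gripper":0.3,"slide":[40,28,-10],"twist":0},{"gripper":0.3,"slide":[40,28,-10],"twist":0},{"gripper":0.3,"slide":[0,0,0],"twist":0},{"gripper":0.3,"slide":[-25,-17,-5],"twist":0},{"gripper":0.3,"slide":[-25,-17,-5],"twist":0}]'
cat >> h.py <<'E'
from scipy.spatial.transform import Rotation as Ro
def st():
    from bench import status
    s=status.observe();R=Ro.from_quat(s["tool_rot"],scalar_first=True).as_matrix()
    print("q",np.round(s["q"],4),"tcp",np.round(s["tcp_pos"],4),"F",np.round(s["wrist_force"],1),"gap",round(float(s["finger_gap"]),3));print(R.round(4))
    return s,R
VX,VY,VW=.575,-.0447,-.194
def V(p):
    c,s=np.cos(VW),np.sin(VW);return np.array([VX+c*p[0]-s*p[1],VY+s*p[0]+c*p[1],p[2]])
def Vi(p):
    c,s=np.cos(VW),np.sin(VW);d=np.array(p[:2])-[VX,VY];return np.array([c*d[0]+s*d[1],-s*d[0]+c*d[1],p[2]])
RV=Ro.from_euler("z",VW).as_matrix()
E
python3 -c "
from h import *
s,R=st();print('z in viewer',RV.T@R[:,2])"
```

```text
clock: 10.4
tcp_pos: [0.5999, 0.5731, 0.315]
tool_rot: [-0.011, 0.765, 0.629, 0.14]
wrist_force: [0.1, 0.5, -0.2]
finger_gap: 0.303
clock: 10.9
tcp_pos: [0.5761, 0.5485, 0.3212]
tool_rot: [-0.013, 0.761, 0.626, 0.169]
wrist_force: [1.6, 1.3, 1.4]
finger_gap: 0.302
q [0.5967 0.7692 0.6082 0.0558 1.4272 0.7932] tcp [0.5761 0.5485 0.3212] F [1.6 1.3 1.4] gap 0.302
[[ 0.1597  0.957   0.2422]
 [ 0.9484 -0.2168  0.2313]
 [ 0.2739  0.1928 -0.9422]]
z in viewer [ 0.19309036  0.2737076  -0.94223153]
```

```bash
python3 -c "
from h import *
s,R=st()
t=np.array([.43,-.55,.42]);d=R.T@(t-s['tcp_pos'])*1000;n=np.linalg.norm(d)/48;print(d,n,d/np.ceil(n))
print('up100',R.T@[0,0,1.])"
```

```text
q [0.5967 0.7692 0.6082 0.0558 1.4272 0.7932] tcp [0.5761 0.5485 0.3212] F [1.6 1.3 1.4] gap 0.302
[[ 0.1597  0.957   0.2422]
 [ 0.9484 -0.2168  0.2313]
 [ 0.2739  0.1928 -0.9422]]
[-1038.09935758   117.4266763   -382.60201867] 23.178650276629245 [-43.2541399    4.89277818 -15.94175078]
up100 [ 0.27391847  0.1927911  -0.94223153]
```

```bash

python3 -m pendant '[{"gripper":0.3,"slide":[-30,7,-38],"twist":0},{"gripper":0.3,"slide":[-30,7,-38],"twist":0},{"gripper":0.3,"slide":[-30,7,-38],"twist":0},{"gripper":0.3,"slide":[-44,4,-12],"twist":0},{"gripper":0.3,"slide":[-44,4,-12],"twist":0}]'
python3 -m pendant '[{"gripper":0.3,"slide":[-44,4,-12],"twist":0},{"gripper":0.3,"slide":[-44,4,-12],"twist":0},{"gripper":0.3,"slide":[-44,4,-12],"twist":0},{"gripper":0.3,"slide":[-44,4,-12],"twist":0},{"gripper":0.3,"slide":[-44,4,-12],"twist":0}]'
python3 -m pendant '[{"gripper":0.3,"slide":[-44,4,-12],"twist":0},{"gripper":0.3,"slide":[-44,4,-12],"twist":0},{"gripper":0.3,"slide":[-44,4,-12],"twist":0},{"gripper":0.3,"slide":[-44,4,-12],"twist":0},{"gripper":0.3,"slide":[-44,4,-12],"twist":0}]'
python3 -m pendant '[{"gripper":0.3,"slide":[-44,4,-12],"twist":0},{"gripper":0.3,"slide":[-44,4,-12],"twist":0},{"gripper":0.3,"slide":[-44,4,-12],"twist":0},{"gripper":0.3,"slide":[-44,4,-12],"twist":0},{"gripper":0.3,"slide":[-44,4,-12],"twist":0}]'
python3 -m pendant '[{"gripper":0.3,"slide":[-44,4,-12],"twist":0},{"gripper":0.3,"slide":[-44,4,-12],"twist":0},{"gripper":0.3,"slide":[-44,4,-12],"twist":0},{"gripper":0.3,"slide":[-44,4,-12],"twist":0},{"gripper":0.3,"slide":[-30,4,-8],"twist":0}]'
python3 -c "
from h import *
s,R=st();a=-1.0
print(R.T@[np.cos(a),np.sin(a),0])"
```

```text
clock: 11.4
tcp_pos: [0.5419, 0.3403, 0.4119]
tool_rot: [-0.011, 0.761, 0.626, 0.171]
wrist_force: [1.0, 0.1, -1.1]
finger_gap: 0.298
clock: 11.9
tcp_pos: [0.5116, 0.1128, 0.412]
tool_rot: [-0.01, 0.761, 0.626, 0.169]
wrist_force: [1.2, -0.4, -0.6]
finger_gap: 0.302
clock: 12.4
tcp_pos: [0.4808, -0.1148, 0.413]
tool_rot: [-0.009, 0.761, 0.626, 0.167]
wrist_force: [1.1, -0.3, 0.4]
finger_gap: 0.3
clock: 12.9
tcp_pos: [0.45, -0.3419, 0.4138]
tool_rot: [-0.009, 0.762, 0.626, 0.166]
wrist_force: [1.0, 0.2, 0.1]
finger_gap: 0.303
clock: 13.4
tcp_pos: [0.4223, -0.5502, 0.414]
tool_rot: [-0.01, 0.762, 0.626, 0.165]
wrist_force: [-0.3, -0.5, 0.6]
finger_gap: 0.299
q [-1.1962  0.844   0.2293  0.3742  2.1593 -0.8046] tcp [ 0.4223 -0.5502  0.414 ] F [-0.3 -0.5  0.6] gap 0.299
[[ 0.1626  0.9571  0.2397]
 [ 0.9508 -0.2169  0.2214]
 [ 0.2639  0.1919 -0.9453]]
[-0.71219953  0.69967486 -0.05680591]
```

```bash

python3 -m pendant '[{"gripper":0.3,"slide":[-25,34,-10],"twist":0},{"gripper":0.3,"slide":[-25,34,-10],"twist":0},{"gripper":0.3,"slide":[-30,34,-10],"twist":0},{"gripper":0.3,"slide":[-30,34,-10],"twist":0},{"gripper":0.3,"slide":[-30,34,-10],"twist":0}]'
python3 -c "
from h import *
s,R=st();a=-1.0
print(R.T@[np.cos(a),np.sin(a),0],'zv',RV.T@R[:,2])"
```

```text
clock: 13.9
tcp_pos: [0.4635, -0.5905, 0.3681]
tool_rot: [0.041, 0.766, 0.618, 0.169]
wrist_force: [0.3, -0.2, -0.5]
finger_gap: 0.297
q [-1.1767  0.933   0.1865  0.3881  2.0096 -0.7948] tcp [ 0.4635 -0.5905  0.3681] F [ 0.3 -0.2 -0.5] gap 0.297
[[ 0.178   0.934   0.3098]
 [ 0.9615 -0.2321  0.1471]
 [ 0.2093  0.2717 -0.9393]]
[-0.71290663  0.69989816  0.04366585] zv [ 0.27568384  0.20403344 -0.93934486]
```

```bash

python3 -m pendant '[{"gripper":0.3,"slide":[-36,28,-5],"twist":0},{"gripper":0.3,"slide":[-36,28,-5],"twist":0},{"gripper":0.3,"slide":[-36,28,-5],"twist":0},{"gripper":0.3,"slide":[-36,28,-5],"twist":0},{"gripper":0.3,"slide":[-36,28,-5],"twist":0}]'
python3 -m pendant '[{"gripper":0.3,"slide":[-36,28,0],"twist":0},{"gripper":0.3,"slide":[-36,28,0],"twist":0},{"gripper":0.3,"slide":[-36,28,0],"twist":0},{"gripper":0.3,"slide":[-36,28,0],"twist":0},{"gripper":0.3,"slide":[-36,28,0],"twist":0}]'
python3 -c "
from h import *
s,R=st();a=-1.0
print(R.T@[np.cos(a),np.sin(a),0],'zv',RV.T@R[:,2])"
```

```text
clock: 14.4
tcp_pos: [0.4652, -0.6531, 0.3178]
tool_rot: [0.097, 0.769, 0.608, 0.169]
wrist_force: [1.1, -0.4, 1.4]
finger_gap: 0.305
clock: 14.9
tcp_pos: [0.4682, -0.706, 0.2793]
tool_rot: [0.156, 0.771, 0.595, 0.165]
wrist_force: [0.2, 0.4, 0.3]
finger_gap: 0.297
q [-1.2433  1.0652  0.1865  0.4174  1.6783 -0.8983] tcp [ 0.4682 -0.706   0.2793] F [0.2 0.4 0.3] gap 0.297
[[ 0.2362  0.8661  0.4406]
 [ 0.9693 -0.242  -0.0439]
 [ 0.0686  0.4374 -0.8966]]
[-0.68801473  0.67157081  0.27500615] zv [ 0.44077687  0.04183283 -0.89664138]
```

```bash

python3 -m pendant '[{"gripper":0.3,"slide":[-40,22,10],"twist":0},{"gripper":0.3,"slide":[-40,22,10],"twist":0},{"gripper":0.3,"slide":[0,0,0],"twist":0},{"gripper":0.4,"slide":[25,-20,-15],"twist":0},{"gripper":0.4,"slide":[25,-20,-25],"twist":0}]'
python3 -c "
from h import *
s,R=st();print('viewer frame\n',(RV.T@R).round(4)); print(Vi(s['tcp_pos']))"
```

```text
clock: 15.4
tcp_pos: [0.436, -0.6897, 0.2675]
tool_rot: [0.179, 0.77, 0.59, 0.163]
wrist_force: [0.5, -1.6, 1.7]
finger_gap: 0.395
q [-1.2803  0.8637  0.6095  0.4363  1.4454 -1.0242] tcp [ 0.436  -0.6897  0.2675] F [ 0.5 -1.6  1.7] gap 0.395
[[ 0.2495  0.8508  0.4625]
 [ 0.9676 -0.2386 -0.0832]
 [ 0.0396  0.4682 -0.8827]]
viewer frame
 [[ 0.0583  0.8808  0.4698]
 [ 0.9975 -0.0701  0.0076]
 [ 0.0396  0.4682 -0.8827]]
[-0.01201686 -0.65966218  0.26753263]
```

```bash
cat > kin.py <<'E'
import numpy as np
from scipy.optimize import least_squares
from scipy.spatial.transform import Rotation as Ro
D=[([-1.5654,.3134,1.4984,0,1.331,-.2234],[.119,-.5111,.2382]),
([.1325,.59353,.86348,0,1.68473,.33017],[.62378,.20046,.32364]),
([.6142,1.02466,.19143,.017,1.82357,.8149],[.5734,.5517,.2842]),
([.61402,1.01834,.18724,.0306,1.73627,.8174],[.58906,.56669,.29433]),
([.59666,.73684,.73968,.03368,1.46638,.792],[.54481,.52068,.28208]),
([.5967,.7692,.6082,.0558,1.4272,.7932],[.5761,.5485,.3212]),
([-1.1962,.844,.2293,.3742,2.1593,-.8046],[.4223,-.5502,.4140]),
([-1.1767,.933,.1865,.3881,2.0096,-.7948],[.4635,-.5905,.3681]),
([-1.2433,1.0652,.1865,.4174,1.6783,-.8983],[.4682,-.706,.2793]),
([-1.2803,.8637,.6095,.4363,1.4454,-1.0242],[.436,-.6897,.2675])]
Rz=lambda a:Ro.from_euler("z",a).as_matrix(); Ry=lambda a:Ro.from_euler("y",a).as_matrix()
def fk(q,p):
    r0,z0,lat,L1,e,L2,lt=p
    A=Rz(q[0]);x=A@[r0,lat,z0];A=A@Ry(q[1]);x=x+A@[0,0,L1];A=A@Ry(q[2]);x=x+A@[e,0,0]
    A=A@Rz(q[3]);x=x+A@[0,0,L2];A=A@Ry(q[4]);x=x+A@[0,0,lt];return x,A
def fit():
    f=least_squares(lambda p:np.concatenate([fk(q,p)[0]-t for q,t in D]),[0,.2,.116,.49,-.04,.41,.25]);return f
if __name__=="__main__":
    f=fit();print(f.x.round(4),np.abs(f.fun).max());
    print(fk(D[-1][0],f.x)[1][:,2])
E
python3 kin.py
```

```text
[1.000e-04 2.014e-01 1.163e-01 4.389e-01 3.900e-02 3.975e-01 2.479e-01] 5.87498206473247e-05
[ 0.46245343 -0.08311553 -0.88273928]
```

```bash
cat >> kin.py <<'E'
P=[.0001,.2014,.1163,.4389,.039,.3975,.2479]
lo=np.array([-2.94,-.97,.19,-1.23,.02]);hi=np.array([2.94,2.17,2.56,4.37,3.11])
def ik(t,zd,q0=[0,.2,1.6,0,1.2]):
    def r(q):
        x,A=fk(q,P);return np.r_[(x-t)*5,(A[:,2]-zd)]
    f=least_squares(r,q0,bounds=(lo,hi));return f.x,np.linalg.norm(f.fun)
E
python3 -c "
from h import *;from kin import *
z=np.array([.4625,-.0832,-.8827]);rail=V([-.135,0,.11]);print(rail)
for b in(.016,-.04,-.08,-.12,-.15): t=rail+b*z;print(b,t.round(3),[a.round(3) if hasattr(a,'round') else a for a in ik(t,z)])
for th in(.2,.4,.69,.75): t=V([.075-.21*np.cos(th),0,.11+.21*np.sin(th)])+.016*z;print(th,t.round(3),ik(t,z)[0].round(3),ik(t,z)[1])
for t in ([.436,-.4,.35],[.42,-.2,.32],[.42,-.02,.3],[.4,0,.25]):print(t,ik(np.array(t),z))
"
```

```text
[ 0.44253247 -0.01867397  0.11      ]
0.016 [ 0.45  -0.02   0.096] [array([-0.352,  0.17 ,  2.229,  0.309,  0.272]), np.float64(0.0)]
-0.04 [ 0.424 -0.015  0.145] [array([-0.368, -0.004,  2.241,  0.214,  0.432]), np.float64(0.0)]
-0.08 [ 0.406 -0.012  0.181] [array([-0.382, -0.124,  2.234,  0.18 ,  0.559]), np.float64(0.0)]
-0.12 [ 0.387 -0.009  0.216] [array([-0.397, -0.237,  2.215,  0.161,  0.691]), np.float64(0.0)]
-0.15 [ 0.373 -0.006  0.242] [array([-0.41 , -0.315,  2.193,  0.153,  0.791]), np.float64(0.0)]
0.2 [ 0.454 -0.021  0.138] [-0.35   0.083  2.176  0.205  0.408] 6.1100186659229705e-06
0.4 [ 0.466 -0.023  0.178] [-0.344  0.034  2.094  0.153  0.534] 6.110018666128252e-06
0.69 [ 0.497 -0.029  0.23 ] [-0.332  0.032  1.942  0.114  0.687] 6.110018666008465e-06
0.75 [ 0.505 -0.031  0.239] [-0.328  0.04   1.907  0.108  0.714] 6.110018666095146e-06
[0.436, -0.4, 0.35] (array([-1.1041299 ,  0.20369049,  1.42618897,  0.40988463,  1.23023157]), np.float64(6.1100191550454925e-06))
[0.42, -0.2, 0.32] (array([-0.86575479, -0.12043402,  1.84209423,  0.34965769,  1.05682891]), np.float64(6.110018666076448e-06))
[0.42, -0.02, 0.3] (array([-0.38869875, -0.23425727,  1.98493775,  0.12436355,  0.91467498]), np.float64(6.110018665766408e-06))
[0.4, 0, 0.25] (array([-0.34648017, -0.24217608,  2.12370268,  0.11229939,  0.77990985]), np.float64(6.110018666138549e-06))
```

```bash

python3 -m pendant '[{"gripper":0.4,"slide":[0,0,0],"twist":-3.8},{"gripper":0.4,"slide":[0,0,-25],"twist":0},{"gripper":0.4,"slide":[0,-10,-40],"twist":0},{"gripper":0.4,"slide":[20,0,-40],"twist":0},{"gripper":0.4,"slide":[40,0,-10],"twist":0}]'
python3 -c "
from h import *
s,R=st();print('viewer frame\n',(RV.T@R).round(4)); p=s['tcp_pos']
for t in ([.39,-.01,.30],):
    d=R.T@(np.array(t)-p)*1000;n=np.ceil(np.linalg.norm(d)/48);print(d,n,d/n);p=np.array(t)"
```

```text
clock: 15.9
tcp_pos: [0.3834, -0.6213, 0.3724]
tool_rot: [0.189, 0.75, 0.615, 0.154]
wrist_force: [1.5, -0.8, 1.7]
finger_gap: 0.395
q [-1.3274  0.5965  0.8107  0.4429  1.514  -1.1055] tcp [ 0.3834 -0.6213  0.3724] F [ 1.5 -0.8  1.7] gap 0.395
[[ 1.966e-01  8.636e-01  4.642e-01]
 [ 9.805e-01 -1.728e-01 -9.390e-02]
 [-9.000e-04  4.736e-01 -8.808e-01]]
viewer frame
 [[ 3.900e-03  8.807e-01  4.736e-01]
 [ 1.000e+00 -3.000e-03 -2.600e-03]
 [-9.000e-04  4.736e-01 -8.808e-01]]
[ 600.7502596  -134.18317075    9.40907521] 13.0 [ 46.21155843 -10.32178237   0.72377502]
```

```bash

python3 -m pendant '[{"gripper":0.4,"slide":[46,-10,0],"twist":0},{"gripper":0.4,"slide":[46,-10,0],"twist":0},{"gripper":0.4,"slide":[46,-10,0],"twist":0},{"gripper":0.4,"slide":[46,-10,0],"twist":0},{"gripper":0.4,"slide":[46,-10,0],"twist":0}]'
python3 -m pendant '[{"gripper":0.4,"slide":[46,-10,0],"twist":0},{"gripper":0.4,"slide":[46,-10,0],"twist":0},{"gripper":0.4,"slide":[46,-10,0],"twist":0},{"gripper":0.4,"slide":[46,-10,0],"twist":0},{"gripper":0.4,"slide":[46,-10,0],"twist":0}]'
python3 -m pendant '[{"gripper":0.4,"slide":[46,-10,0],"twist":0},{"gripper":0.4,"slide":[46,-10,0],"twist":0},{"gripper":0.4,"slide":[40,-10,0],"twist":0},{"gripper":0.4,"slide":[0,0,0],"twist":0},{"gripper":0.4,"slide":[0,0,0],"twist":0}]'
python3 -c "
from h import *
s,R=st();print('viewer frame\n',(RV.T@R).round(4)); print(Vi(s['tcp_pos']))
snap('wrist','w4');snap('scene','s4')"
```

```text
clock: 16.4
tcp_pos: [0.387, -0.3839, 0.3477]
tool_rot: [0.187, 0.749, 0.616, 0.156]
wrist_force: [1.6, -0.2, 0.4]
finger_gap: 0.398
clock: 16.9
tcp_pos: [0.3883, -0.1497, 0.3267]
tool_rot: [0.187, 0.75, 0.615, 0.158]
wrist_force: [0.6, 0.7, 0.8]
finger_gap: 0.399
clock: 17.4
tcp_pos: [0.3883, -0.0153, 0.3134]
tool_rot: [0.186, 0.749, 0.616, 0.159]
wrist_force: [0.8, -0.2, -0.1]
finger_gap: 0.399
q [-0.4223 -0.3341  2.0197  0.1408  0.9794 -0.279 ] tcp [ 0.3883 -0.0153  0.3134] F [ 0.8 -0.2 -0.1] gap 0.399
[[ 0.19    0.8636  0.4671]
 [ 0.9817 -0.1716 -0.0822]
 [ 0.0092  0.4741 -0.8804]]
viewer frame
 [[-0.0028  0.8805  0.4741]
 [ 1.     -0.0019  0.0094]
 [ 0.0092  0.4741 -0.8804]]
[-0.18888517 -0.007161    0.31342855]
```

View pics/w4.png

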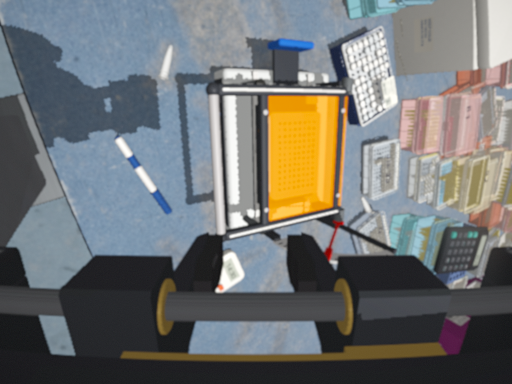

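View pics/s4.png

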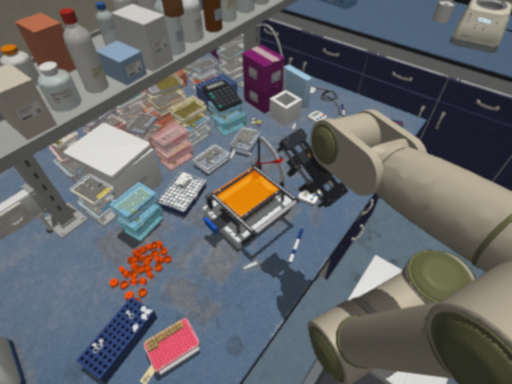

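```bash
python3 -c "
from h import *
crop('w4',190,65,170,200,3,'w4c')"
```

```text
(no output)
```

View pics/w4c.png

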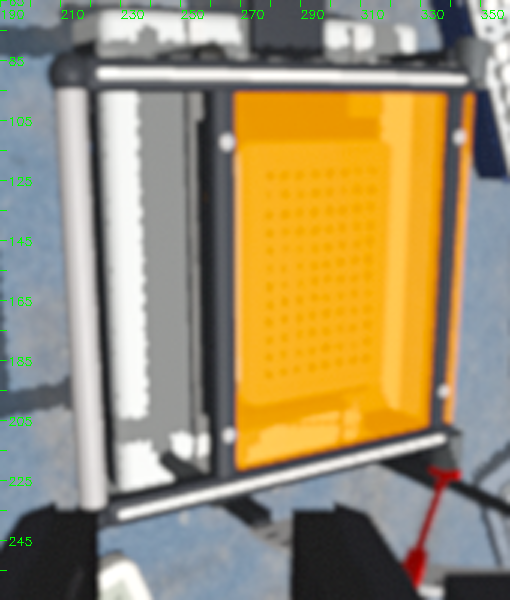

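```bash
python3 -c "
from h import *
W=load('w4');T=load('top0');S=load('scene0')
for n,uv in dict(rL=(214,95),rR=(220.7,234.3),lineLf=(222.3,89.3),lineLb=(345,91.3),lineRf=(229.3,236.7),lineRb=(337.7,211)).items(): print(n,Vi(onz(W,uv,.11)).round(4))
for n,uv in dict(rL=(229.8,219.5),rR=(274.5,210)).items(): print('top',n,Vi(onz(T,uv,.11)).round(4))
for n,uv in dict(rL=(256,230.5),rR=(296,202)).items(): print('scene',n,Vi(onz(S,uv,.11)).round(4))
# index from wrist : plane y=-.121 in viewer
def ony(d,uv,y):
    c,v=ray(d,uv);c=Vi(c);v=RV.T@v;return c+v*(y-c[1])/v[1]
for d,uv in((W,(328.3,254.3)),(W,(338,223)),(T,(277.2,175.2)),(S,(279.6,160.4)),(S,(259,163.4))):
    p=ony(d,uv,-.121);print(p.round(4),np.arctan2(p[2]-.11,.075-p[0]),np.hypot(p[2]-.11,.075-p[0]))
"
```

```text
rL [-0.1319  0.0843  0.11  ]
rR [-0.1298 -0.0915  0.11  ]
lineLf [-0.1213  0.0909  0.11  ]
lineLb [0.0743 0.0949 0.11  ]
lineRf [-0.1175 -0.0976  0.11  ]
lineRb [ 0.0782 -0.0941  0.11  ]
top rL [-0.1317  0.0848  0.11  ]
top rR [-0.1332 -0.0931  0.11  ]
scene rL [-0.1299  0.078   0.11  ]
scene rR [-0.1329 -0.0902  0.11  ]
[-0.0025 -0.121   0.1799] 0.7338505282928072 0.10437490712448941
[ 0.0904 -0.121   0.1011] -2.616973235207177 0.017759421746463448
[-0.0316 -0.121   0.2483] 0.914004799859196 0.17466828992763253
[-0.0201 -0.121   0.1934] 0.7201312603701233 0.12649702632337625
[ 0.0794 -0.121   0.1066] -2.489104455188865 0.005566199292553974
```

```bash
sed -i 's/VX,VY,VW=.*/VX,VY,VW=.5774,-.0482,-.194/' h.py; python3 -c "
from h import *
s,R=st();rail=V([-.135,0,.11]);p=s['tcp_pos'];z=R[:,2]
for b in(-.10,-.03,.016):
    t=rail+b*z;d=R.T@(t-p)*1000;print(b,t.round(4),d.round(1));p=t"
```

```text
q [-0.427  -0.3326  2.0211  0.1408  0.9792 -0.279 ] tcp [ 0.388  -0.017   0.3122] F [0.  1.  0.4] gap 0.4
[[ 0.1947  0.8639  0.4645]
 [ 0.9808 -0.1762 -0.0833]
 [ 0.0099  0.4718 -0.8816]]
-0.1 [ 0.3985 -0.0138  0.1982] [  4.1 -45.3 105.1]
-0.03 [ 0.431  -0.0197  0.1364] [-0. -0. 70.]
0.016 [ 0.4524 -0.0235  0.0959] [-0. -0. 46.]
```

```bash

python3 -m pendant '[{"gripper":0.45,"slide":[2,-15,35],"twist":0},{"gripper":0.45,"slide":[2,-15,35],"twist":0},{"gripper":0.45,"slide":[0,-15,35],"twist":0},{"gripper":0.45,"slide":[0,0,20],"twist":0},{"gripper":0.45,"slide":[0,0,20],"twist":0}]'
python3 -m pendant '[{"gripper":0.45,"slide":[0,0,15],"twist":0},{"gripper":0.45,"slide":[0,0,10],"twist":0},{"gripper":0.45,"slide":[0,0,5],"twist":0},{"gripper":0.45,"slide":[0,0,0],"twist":0},{"gripper":0.45,"slide":[0,0,0],"twist":0}]'
python3 -c "
from h import *
s,R=st();rail=V([-.135,0,.11]);p=s['tcp_pos'];t=rail+.016*R[:,2];print(R.T@(t-p)*1000)
snap('wrist','w5');snap('scene','s5');crop('s5',200,130,150,120,5,'s5c')"
```

```text
clock: 18.0
tcp_pos: [0.4169, -0.018, 0.1609]
tool_rot: [0.184, 0.752, 0.614, 0.157]
wrist_force: [0.1, 0.5, 0.1]
finger_gap: 0.45
clock: 18.5
tcp_pos: [0.4302, -0.0191, 0.1353]
tool_rot: [0.184, 0.751, 0.615, 0.158]
wrist_force: [-0.8, 0.0, -0.7]
finger_gap: 0.456
q [-0.3733  0.0329  2.2377  0.2384  0.4002 -0.3722] tcp [ 0.4302 -0.0191  0.1353] F [-0.8  0.  -0.7] gap 0.456
[[ 0.1948  0.865   0.4625]
 [ 0.9808 -0.1768 -0.0823]
 [ 0.0106  0.4696 -0.8828]]
[-0.42733703  1.39778372 45.3638609 ]
```

View pics/w5.png

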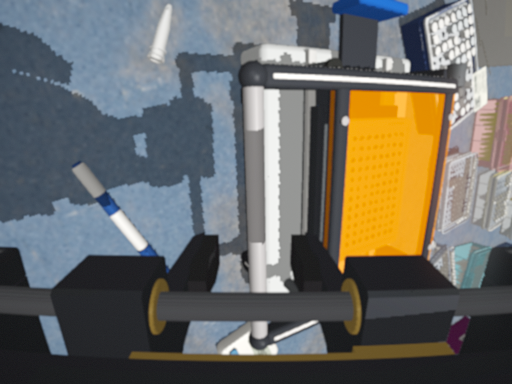

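View pics/s5c.png

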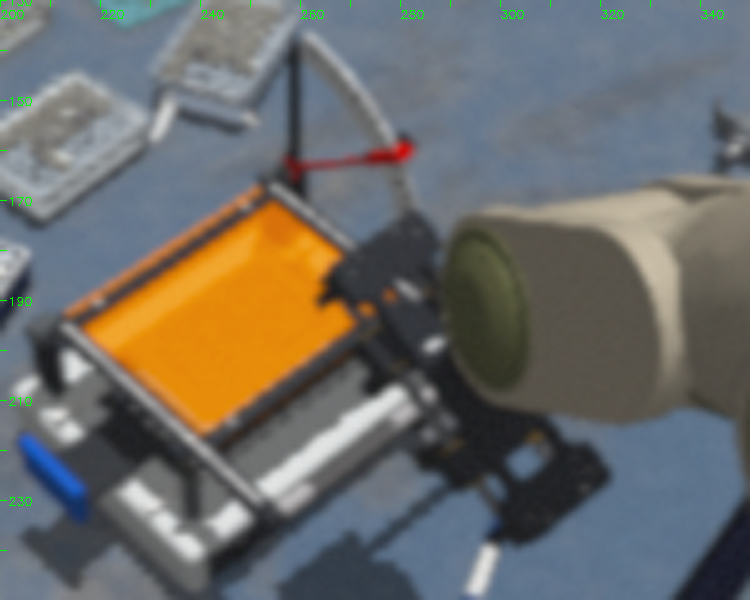

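```bash

python3 -m pendant '[{"gripper":0.45,"slide":[0,1,15],"twist":0},{"gripper":0.45,"slide":[0,0,15],"twist":0},{"gripper":0.45,"slide":[0,0,10],"twist":0},{"gripper":0.45,"slide":[0,0,5],"twist":0},{"gripper":0.45,"slide":[0,0,0],"twist":0}]'
python3 -m pendant '[{"gripper":0,"slide":[0,0,0],"twist":0},{"gripper":0,"slide":[0,0,0],"twist":0},{"gripper":0,"slide":[0,0,0],"twist":0},{"gripper":0,"slide":[0,0,0],"twist":0},{"gripper":0,"slide":[0,0,0],"twist":0}]'
python3 -c "
from h import *
s,R=st();print(Vi(s['tcp_pos']-.016*R[:,2]))
snap('wrist','w6')"
```

```text
clock: 19.1
tcp_pos: [0.4516, -0.0221, 0.0954]
tool_rot: [0.183, 0.75, 0.615, 0.157]
wrist_force: [0.8, 0.4, -0.3]
finger_gap: 0.451
clock: 19.6
tcp_pos: [0.4521, -0.0223, 0.096]
tool_rot: [0.184, 0.75, 0.615, 0.158]
wrist_force: [2.1, 1.2, 3.0]
finger_gap: 0.12
q [-0.3579  0.1742  2.2232  0.3207  0.2747 -0.4491] tcp [ 0.4521 -0.0223  0.096 ] F [2.1 1.2 3. ] gap 0.12
[[ 0.1933  0.8649  0.4633]
 [ 0.9811 -0.1753 -0.082 ]
 [ 0.0103  0.4703 -0.8824]]
[-0.13544104  0.00111885  0.11011816]
```

View pics/w6.png

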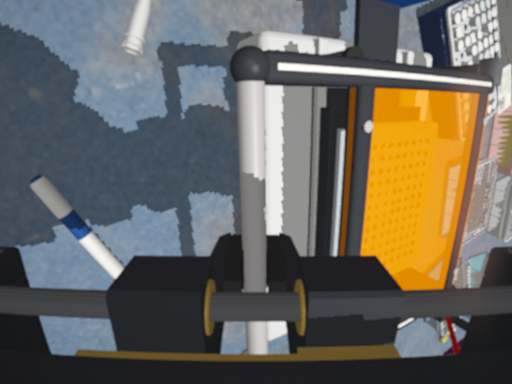

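```bash
cat > arc.py <<'E'
import sys;from h import *
s,R=st();Q=RV.T@R
ths=[float(a) for a in sys.argv[1:]]
for a,b in zip(ths,ths[1:]):
    d=np.array([.21*(np.cos(a)-np.cos(b)),0,.21*(np.sin(b)-np.sin(a))]);print(a,b,(Q.T@d*1000).round(1))
E
python3 arc.py 0 .02 .06 .1 .15 .2 .25 .3 .35 .4 .45 .5 .55 .59 .61 .63
```

```text
q [-0.3579  0.1742  2.2232  0.3207  0.2747 -0.4492] tcp [ 0.4521 -0.0223  0.096 ] F [1.8 0.9 3.7] gap 0.127
[[ 0.1933  0.8649  0.4632]
 [ 0.9811 -0.1753 -0.0819]
 [ 0.0104  0.4703 -0.8824]]
0.0 0.02 [ 0.   2.  -3.7]
0.02 0.06 [ 0.1  4.2 -7.2]
0.06 0.1 [ 0.1  4.5 -7.1]
0.1 0.15 [ 0.1  6.1 -8.6]
0.15 0.2 [ 0.1  6.5 -8.3]
0.2 0.25 [ 0.1  6.9 -7.9]
0.25 0.3 [ 0.1  7.3 -7.6]
0.3 0.35 [ 0.1  7.6 -7.2]
0.35 0.4 [ 0.1  8.  -6.8]
0.4 0.45 [ 0.1  8.3 -6.4]
0.45 0.5 [ 0.1  8.6 -6. ]
0.5 0.55 [ 0.1  8.9 -5.5]
0.55 0.59 [ 0.1  7.3 -4.1]
0.59 0.61 [ 0.   3.7 -1.9]
0.61 0.63 [ 0.   3.8 -1.9]
```

```bash
python3 -m pendant '[{"gripper":0,"slide":[0,2,-3.7],"twist":0},{"gripper":0,"slide":[0,4.2,-7.2],"twist":0},{"gripper":0,"slide":[0,4.5,-7.1],"twist":0},{"gripper":0,"slide":[0,6.1,-8.6],"twist":0},{"gripper":0,"slide":[0,0,0],"twist":0}]'
python3 -c "
from h import *
s,R=st();g=Vi(s['tcp_pos']-.016*R[:,2]);print(g,np.arctan2(g[2]-.11,.075-g[0]),np.hypot(g[2]-.11,.075-g[0]))"
```

```text
clock: 20.15
tcp_pos: [0.454, -0.0227, 0.1274]
tool_rot: [0.183, 0.75, 0.615, 0.158]
wrist_force: [7.5, 3.3, -5.5]
finger_gap: 0.126
q [-0.3574  0.1048  2.1864  0.2342  0.3783 -0.3575] tcp [ 0.454  -0.0227  0.1274] F [ 7.5  3.3 -5.5] gap 0.126
[[ 0.193   0.8655  0.4622]
 [ 0.9811 -0.1755 -0.0811]
 [ 0.0109  0.4691 -0.8831]]
[-0.13348688  0.00105004  0.14150379] 0.14997225336700135 0.21085366312924284
```

```bash
python3 -m pendant '[{"gripper":0,"slide":[0,6.5,-8.3],"twist":0},{"gripper":0,"slide":[0,6.9,-7.9],"twist":0},{"gripper":0,"slide":[0,7.3,-7.6],"twist":0},{"gripper":0,"slide":[0,7.6,-7.2],"twist":0},{"gripper":0,"slide":[0,8,-6.8],"twist":0}]'
python3 -m pendant '[{"gripper":0,"slide":[0,8.3,-6.4],"twist":0},{"gripper":0,"slide":[0,8.6,-6],"twist":0},{"gripper":0,"slide":[0,8.9,-5.5],"twist":0},{"gripper":0,"slide":[0,7.3,-4.1],"twist":0},{"gripper":0,"slide":[0,3.7,-1.9],"twist":0}]'
python3 -c "
from h import *
s,R=st();g=Vi(s['tcp_pos']-.016*R[:,2]);print(g,np.arctan2(g[2]-.11,.075-g[0]),np.hypot(g[2]-.11,.075-g[0]))
for n in ('scene','top','wrist'): snap(n,n+'7')
crop('scene7',200,110,150,120,5,'s7c');crop('top7',200,140,120,100,6,'t7c')"
```

```text
clock: 20.65
tcp_pos: [0.4659, -0.0249, 0.1755]
tool_rot: [0.18, 0.751, 0.616, 0.156]
wrist_force: [-3.3, 8.2, -2.8]
finger_gap: 0.122
clock: 21.15
tcp_pos: [0.4864, -0.0288, 0.2141]
tool_rot: [0.179, 0.751, 0.616, 0.156]
wrist_force: [-16.5, 12.0, 8.5]
finger_gap: 0.128
q [-0.3426  0.0294  1.9859  0.1321  0.6566 -0.2323] tcp [ 0.4864 -0.0288  0.2141] F [-16.5  12.    8.5] gap 0.128
[[ 0.1914  0.8694  0.4555]
 [ 0.9814 -0.1756 -0.0771]
 [ 0.0129  0.4618 -0.8869]]
[-0.10045993  0.00124042  0.22825541] 0.59304437937876 0.21159047658714344
```

View pics/s7c.png

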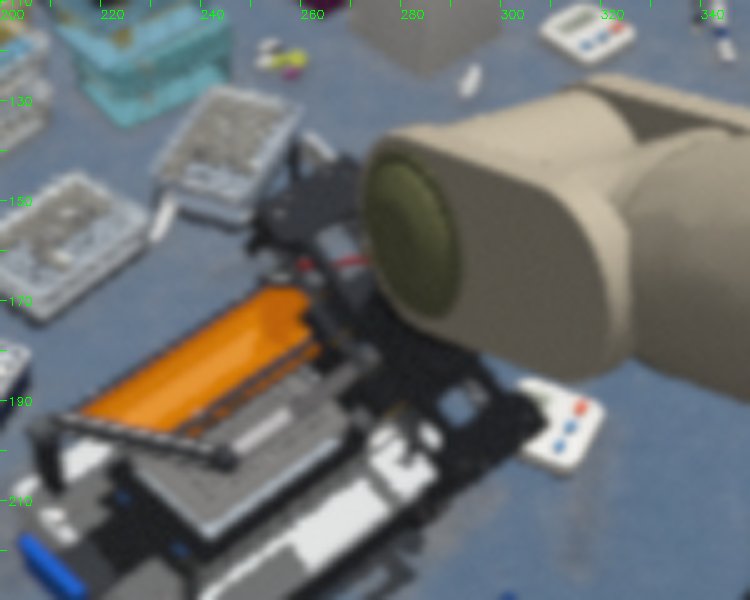

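View pics/t7c.png

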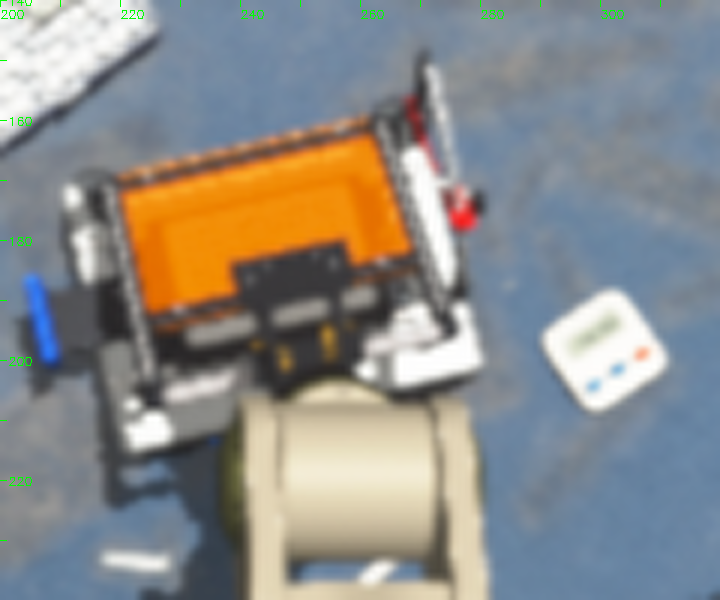

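View pics/wrist7.png

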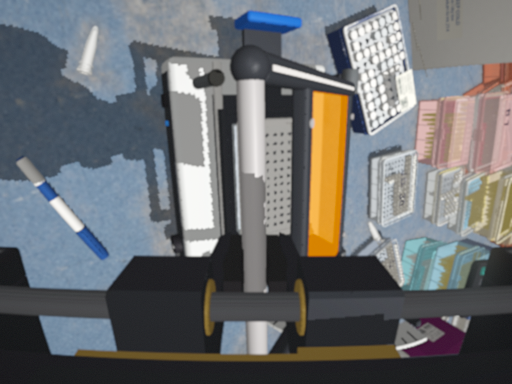

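```bash
python3 -c "
from h import *
crop('scene0',250,130,45,60,12,'i1');crop('s4',250,130,45,60,12,'i1b');crop('top0',258,143,30,45,13,'i2');crop('w4',310,200,60,70,9,'i3')
a=[cv2.imread(f'pics/{n}.png') for n in('i1','i2')]
h=max(x.shape[0] for x in a);a=[cv2.copyMakeBorder(x,0,h-x.shape[0],0,0,0) for x in a];cv2.imwrite('pics/i12.png',cv2.resize(np.hstack(a),None,fx=.8,fy=.8))
"
```

```text
(no output)
```

View pics/i1.png

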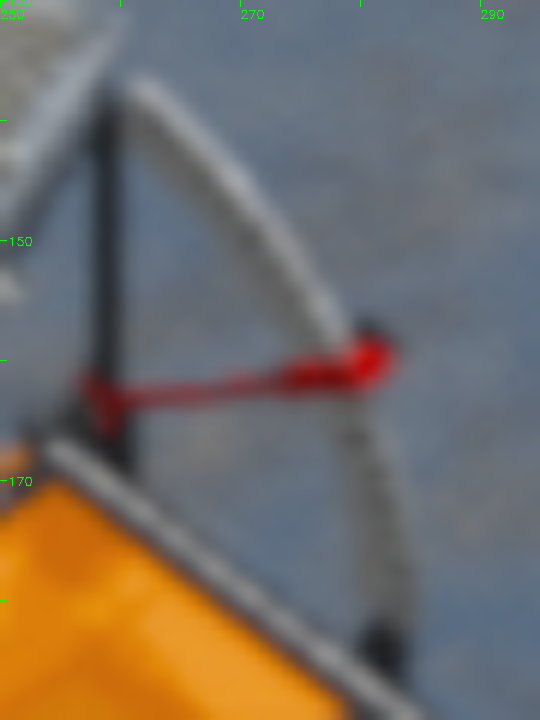

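View pics/i2.png

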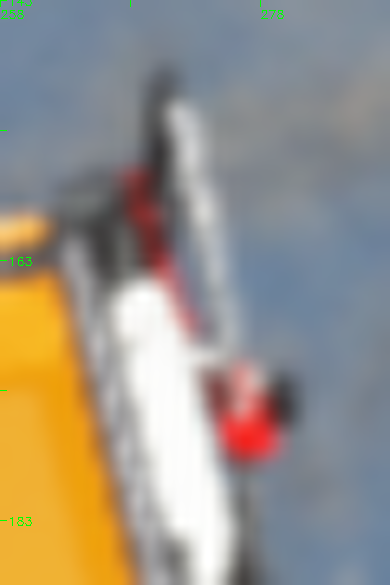

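View pics/i3.png

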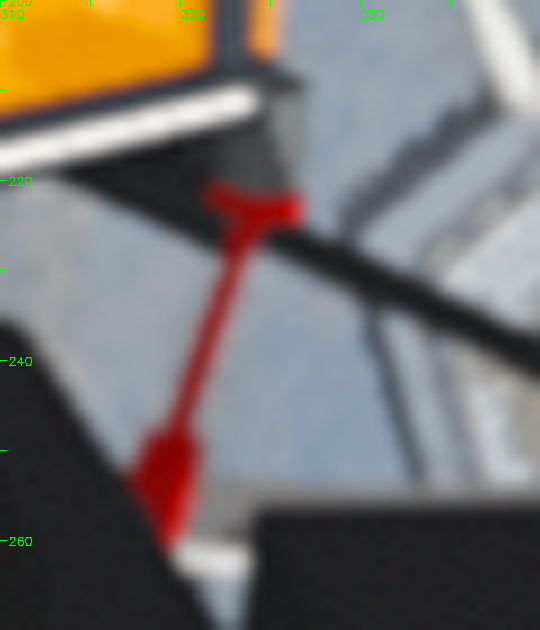

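```bash
cat > ov.py <<'E'
from h import *
def ov(n,x0,y0,w,h,s,out,angs,y=-.121,rs=(.104,.128),dx=(0,0)):
    d=load(n);im=cv2.resize(d["img"][y0:y0+h,x0:x0+w,::-1],None,fx=s,fy=s,interpolation=cv2.INTER_CUBIC)
    def dr(P,col):
        p=((proj(d,[V(q) for q in P])+dx-[x0,y0]+.5)*s).astype(np.int32);cv2.polylines(im,[p.reshape(-1,1,2)],False,col,1)
    for r in rs: dr([(.075-r*np.cos(a),y,.11+r*np.sin(a)) for a in np.linspace(0,1.57,40)],(0,255,0))
    for a,c in zip(angs,[(255,0,0),(255,255,0),(255,255,255),(255,0,255)]): dr([(.075-r*np.cos(a),y,.11+r*np.sin(a)) for r in(0,.136)],c)
    for yy in(-.0945,.0945): dr([(.075,yy,.11),(-.125,yy,.11)],(0,255,255))
    cv2.imwrite(f"pics/{out}.png",im)
E
python3 -c "
from ov import *
ov('scene0',235,130,70,80,9,'o1',(.65,.7,.75,.8));ov('w4',200,70,160,195,4,'o3',(.65,.7,.75,.8))"
```

```text
(no output)
```

View pics/o1.png

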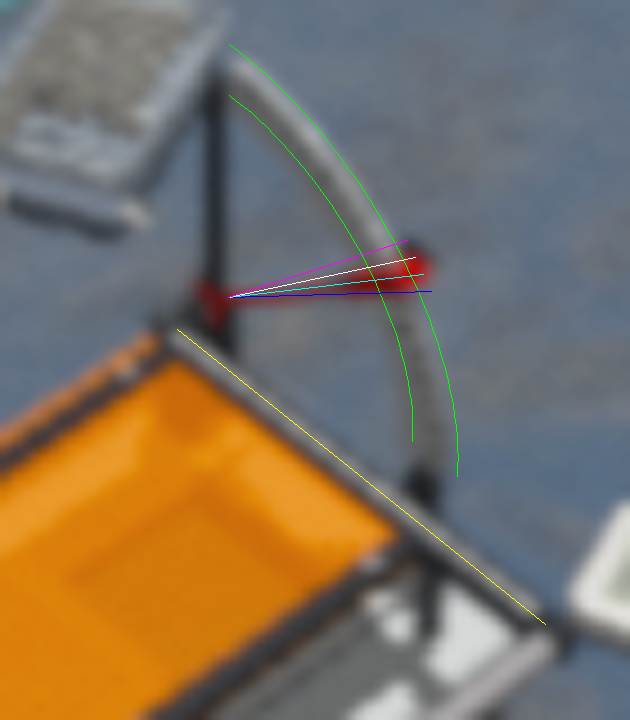

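View pics/o3.png

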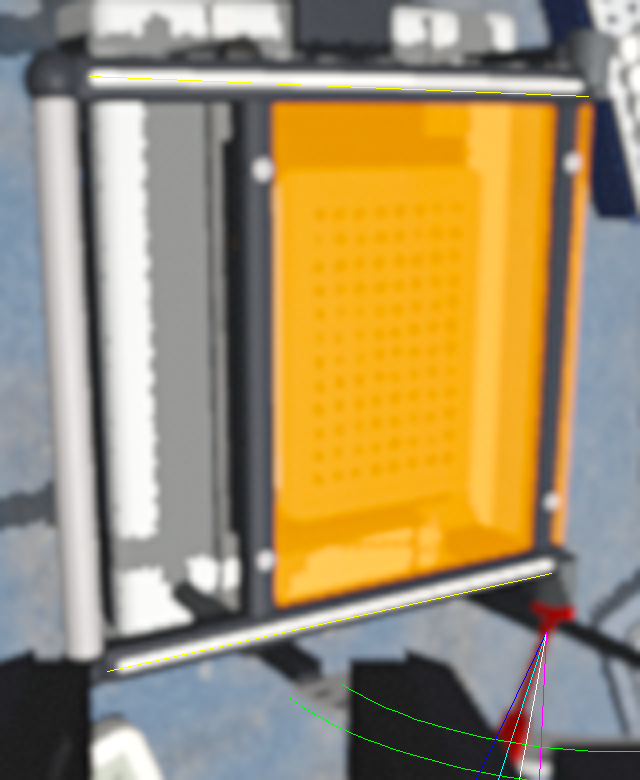

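```bash
python3 arc.py .593 .63 .67 .69 .706 | tail -4; python3 -c "
from h import *
s,R=st();print((RV.T@R).T@[-.83*2,0,.556*2])"
```

```text
0.593 0.63 [ 0.1  6.9 -3.6]
0.63 0.67 [ 0.1  7.6 -3.6]
0.67 0.69 [ 0.   3.9 -1.7]
0.69 0.706 [ 0.   3.1 -1.3]
q [-0.3427  0.0293  1.9866  0.1322  0.6559 -0.2325] tcp [ 0.4862 -0.0288  0.2139] F [-16.   10.2   8.9] gap 0.122
[[ 0.1913  0.8694  0.4556]
 [ 0.9814 -0.1755 -0.0772]
 [ 0.0129  0.4619 -0.8868]]
[ 0.0167407  -0.95858092 -1.75299355]
```

```bash
python3 -m pendant '[{"gripper":0,"slide":[0.5,6.4,-4.5],"twist":0},{"gripper":0,"slide":[0.5,7.1,-4.5],"twist":0},{"gripper":0,"slide":[0,3.9,-1.7],"twist":0},{"gripper":0,"slide":[0,0,0],"twist":0},{"gripper":0,"slide":[0,0,0],"twist":0}]'
cat > chk.py <<'E'
from h import *
s,R=st();p0=np.array([-.13544,.11012]);g=Vi(s['tcp_pos']-.016*R[:,2]);d=np.array([g[0],g[2]])-p0
n=np.linalg.norm(d);print('g',g.round(4),'th chord',2*np.arcsin(n/.42),'dir',2*np.arctan2(d[0],d[1]),'about hinge',np.arctan2(g[2]-.11,.075-g[0]),np.hypot(g[2]-.11,.075-g[0]),'Fv',(RV.T@s['wrist_force']).round(1),'vel',np.abs(s['joint_vel']).max())
E
python3 chk.py
```

```text
clock: 21.8
tcp_pos: [0.4984, -0.0312, 0.2319]
tool_rot: [0.182, 0.751, 0.615, 0.157]
wrist_force: [3.7, 5.5, -5.1]
finger_gap: 0.127
q [-0.3371  0.0336  1.9316  0.1199  0.7006 -0.2128] tcp [ 0.4984 -0.0312  0.2319] F [ 3.7  5.5 -5.1] gap 0.127
[[ 0.193   0.867   0.4595]
 [ 0.9811 -0.1764 -0.0793]
 [ 0.0123  0.4661 -0.8847]]
g [-0.0882  0.0013  0.2461] th chord 0.6994925641482025 dir 0.6686985798134925 about hinge 0.6949429369169849 0.2124919434392206 Fv [ 2.6  6.1 -5.1] vel 0.002697006484277828
```

```bash
python3 -c "
from h import *
for n in ('scene','top','wrist'): snap(n,n+'8')
crop('scene8',200,120,100,110,7,'s8c');crop('top8',200,140,90,80,8,'t8c');crop('wrist8',150,0,240,270,3,'w8c')"
```

```text
(no output)
```

View pics/s8c.png

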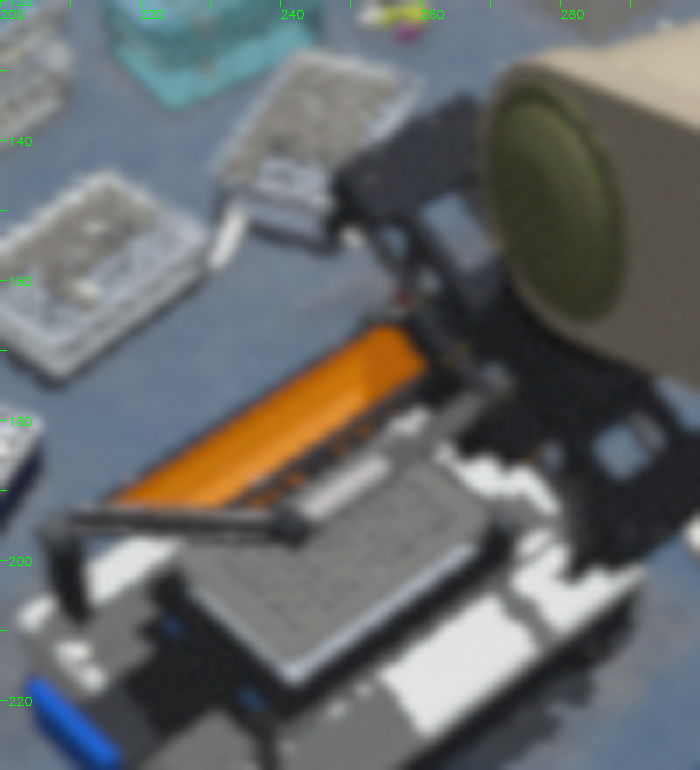

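View pics/t8c.png

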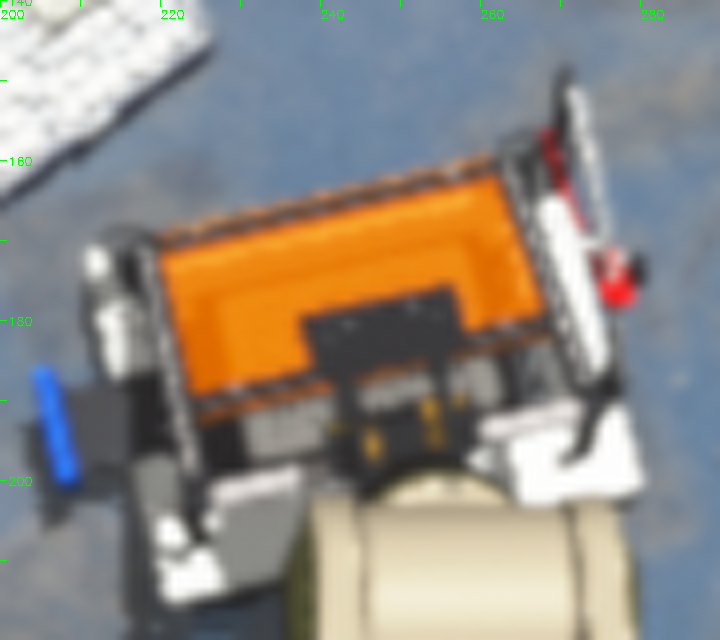

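View pics/w8c.png

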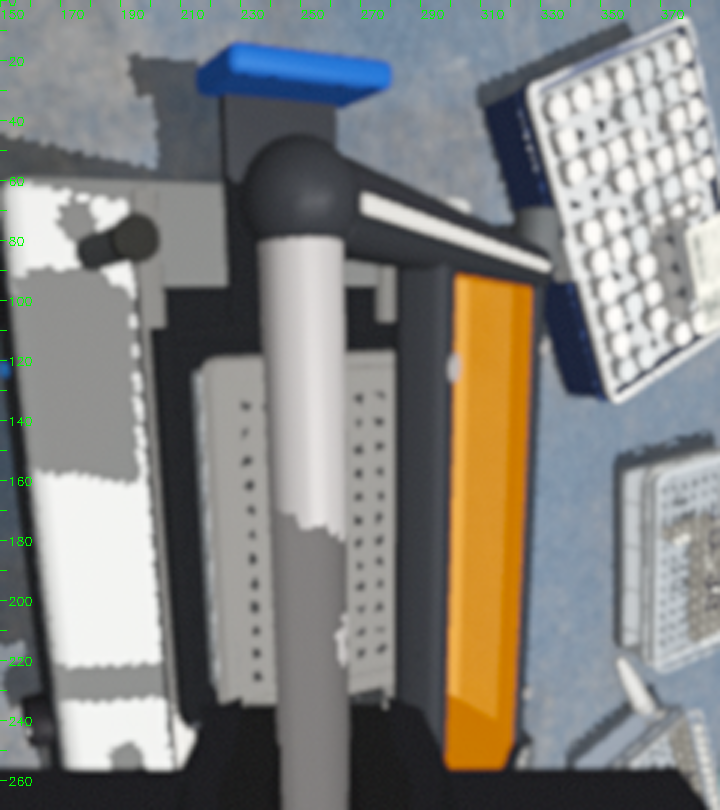

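```bash
python3 -c "
from h import *
def ony(d,uv,y):
    c,v=ray(d,uv);c=Vi(c);v=RV.T@v;return c+v*(y-c[1])/v[1]
W=load('wrist8')
a=ony(W,(270.7,67.7),.0945);b=ony(W,(332.7,89),.0945);print(a.round(4),b.round(4),np.arctan2(a[2]-b[2],b[0]-a[0]),np.linalg.norm(a-b))
S=load('scene8')
for uv in((208.3,194.3),(243,194.5)):print(uv,ony(S,uv,.0945).round(4))
W=load('w4')
" ; python3 - <<'E'
import sys;sys.path.insert(0,'.')
from h import *
import os;os.chdir('.')
# predicted projections of left/right line for several angles
for n,y in(('wrist8',.0945),('scene8',.0945),('top8',-.0945),('top8',.0945)):
    d=load(n)
    for a in(.67,.7,.73):
        print(n,a,proj(d,[V((.075-r*np.cos(a),y,.11+r*np.sin(a))) for r in(0.0,.196,.21)]).round(1).tolist())
E
```

```text
[-0.0763  0.0945  0.2418] [0.0428 0.0945 0.1519] 0.646854630962545 0.14923420557859818
(208.3, 194.3) [0.0926 0.0945 0.0899]
(243, 194.5) [-0.0963  0.0945  0.2553]
wrist8 0.67 [[328.5, 92.4], [255.7, 70.1], [242.9, 66.3]]
wrist8 0.7 [[328.5, 92.4], [267.2, 69.4], [256.2, 65.3]]
wrist8 0.73 [[328.5, 92.4], [279.2, 68.7], [270.1, 64.5]]
scene8 0.67 [[210.8, 193.4], [239.2, 196.4], [241.6, 196.6]]
scene8 0.7 [[210.8, 193.4], [238.3, 194.5], [240.6, 194.6]]
scene8 0.73 [[210.8, 193.4], [237.3, 192.7], [239.6, 192.7]]
top8 0.67 [[263.5, 158.9], [273.5, 189.0], [274.3, 191.3]]
top8 0.7 [[263.5, 158.9], [273.3, 187.7], [274.1, 190.0]]
top8 0.73 [[263.5, 158.9], [273.1, 186.5], [273.9, 188.6]]
top8 0.67 [[217.2, 168.9], [223.2, 200.0], [223.7, 202.4]]
top8 0.7 [[217.2, 168.9], [222.9, 198.8], [223.3, 201.1]]
top8 0.73 [[217.2, 168.9], [222.6, 197.5], [223.0, 199.8]]
```

```bash
python3 -m pendant '[{"gripper":0,"slide":[0,1.2,-0.5],"twist":0},{"gripper":0,"slide":[0,0,0],"twist":0},{"gripper":0,"slide":[0,0,0],"twist":0},{"gripper":0,"slide":[0,0,0],"twist":0},{"gripper":0,"slide":[0,0,0],"twist":0}]'
python3 chk.py; python3 -m pendant '[{"gripper":0,"slide":[0,0,0],"twist":0},{"gripper":0,"slide":[0,0,0],"twist":0},{"gripper":0,"slide":[0,0,0],"twist":0},{"gripper":0,"slide":[0,0,0],"twist":0},{"gripper":0,"slide":[0,0,0],"twist":0}]'; python3 chk.py
python3 -c "
from h import *
d=snap('top','top9');crop('top9',180,130,160,120,5,'t9c');print(proj(d,[V((0,.156,.0885)),V((0,.166,.0885))]))"
```

```text
clock: 22.45
tcp_pos: [0.4992, -0.0313, 0.2328]
tool_rot: [0.182, 0.751, 0.615, 0.157]
wrist_force: [3.8, 5.5, -5.1]
finger_gap: 0.121
q [-0.3368  0.0343  1.9283  0.1194  0.7034 -0.2119] tcp [ 0.4992 -0.0313  0.2328] F [ 3.8  5.5 -5.1] gap 0.121
[[ 0.1931  0.8671  0.4593]
 [ 0.9811 -0.1765 -0.0792]
 [ 0.0124  0.4659 -0.8848]]
g [-0.0875  0.0013  0.247 ] th chord 0.7049838354982005 dir 0.6743077976295444 about hinge 0.7003836321224681 0.21249642152970563 Fv [ 2.7  6.2 -5.1] vel 0.0011723141905320897
clock: 22.95
tcp_pos: [0.4992, -0.0313, 0.2328]
tool_rot: [0.182, 0.751, 0.615, 0.157]
wrist_force: [3.9, 5.3, -5.7]
finger_gap: 0.123
q [-0.3368  0.0343  1.9283  0.1194  0.7034 -0.2119] tcp [ 0.4992 -0.0313  0.2328] F [ 3.9  5.3 -5.7] gap 0.123
[[ 0.193   0.8671  0.4593]
 [ 0.9811 -0.1765 -0.0792]
 [ 0.0124  0.4659 -0.8848]]
g [-0.0875  0.0013  0.2469] th chord 0.7049582711245069 dir 0.674395248549077 about hinge 0.7003720678216954 0.2124887050526333 Fv [ 2.8  6.  -5.7] vel 0.001100081383250244
[[206.26380397 191.32498313]
 [203.8023697  191.86155744]]
```

View pics/t9c.png

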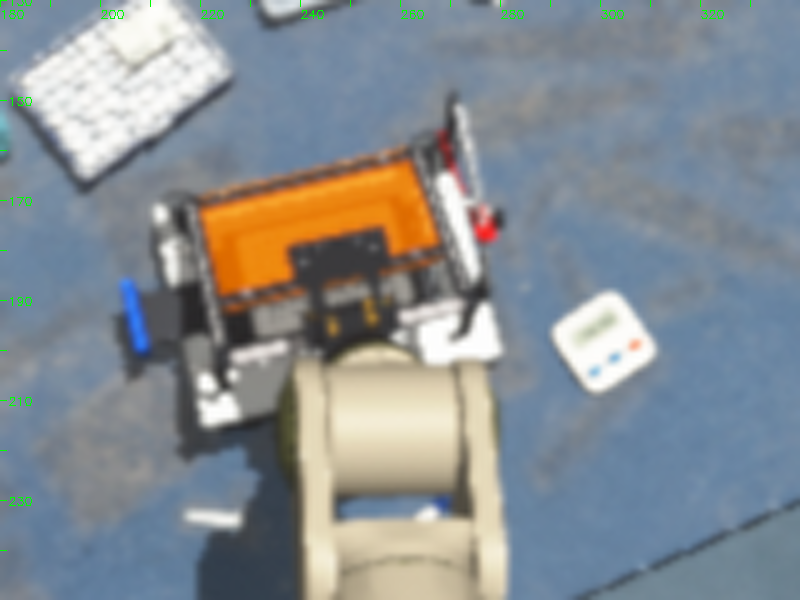

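```bash
python3 -c "
from bench import job;print(job.sign_off())"
```

```text
the job is handed in; nothing more can be done
None
```

I pushed the tray home with the shield still down. I then pinched the shield's front rail, raised it to the red index, and handed the job in with the gripper holding it still, at about 23 s on the clock.

- **Tray:** I pushed the pull with the shut fingers until it stopped, at about 49 N (higher than I needed). Afterwards the pull's centre measured about 30 mm beyond the base edge, against 31 mm expected.
- **Tilt:** With the tool straight down, the gripper body would have hit the raised shield, and the rows cannot tilt the tool. I commanded poses just out of reach on the left and then the right, which left the tool leaning about 0.49 rad forward.
- **Joint 3 range:** During that tilt, joint 3 sat at its lower limit and read 0.1865 to 0.187. The range is given as 0.19, so a strict check could count that as a pass beyond it.
- **Angle:** I estimate the index at about 0.706 rad from the scene and wrist pictures; my first rougher fits ranged from 0.68 to 0.73. By arm position the shield is at 0.700 to 0.705. Picture checks just before the last 0.006 rad nudge gave 0.70 to 0.72. Two cruder readings came out lower, at 0.65 and 0.67, and I discounted them. I could not see the right white line against the needle directly because the gripper hid it.
- **Hold:** Joint speeds were about zero, the wrist force was about 9 N, and the grip was on the rail.
- **Loose things:** The timer was at the same spot in the last picture. The marker was undisturbed in the wrist pictures I looked at, the last of them partway through the lift. I did not measure the tip box or the pipette again at the end.

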